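# Pull the filter plate and show it to the inspection light

## Robot

A 6-joint arm with a two-finger parallel gripper is mounted at the origin on the work surface. World frame = base frame: x ahead of the robot, y to its left, z up, the work surface at z = 0. Lengths are in m, angles in rad, forces in N, time in s.
With the tool pointing down it reaches from about 0.35 to 0.975 m from the base axis. Payload 4.9 kg.
Tool frame: the origin (TCP) lies at the very end of the fingers, on their centre line; the grasp point (between the pads) lies 19 mm behind it (ctrl.pinch_z is the distance from the TCP to the grasp point, in m); z points along the fingers, y is the direction in which the jaws open and shut (so a half turn about z gives the same grasp; the last joint's range is limited). The gripper opens to 85 mm and grips with 20 to 120 N. Pads are 22 mm wide; open, the fingers measure 114 mm over their backs; the gripper's body (76 mm by 85 mm) begins 54 mm behind the grasp point. The pads swing forward as they close: fully open they stand 13 mm farther back than shut.
Start: joints at [-1.295, 0.053, 1.613, -0, 1.476, -0.119], TCP at [0.24, -0.577, 0.231] pointing down, gripper open.
Joint ranges: [-3.01, 3.01], [-1.01, 2.22], [0.06, 2.58], [-1.02, 4.17], [0.09, 2.62], [-3.14, 3.14]. Speed limits (rad/s): [2.57, 2.57, 3.14, 3.14, 3.14, 3.14].

## Interface

Orientations are given as a rotation vector (axis times angle).
In Python, from station import ctrl gives the robot as it stands.
- The arm moves only by the tool carry_out, never from a script. Its argument "series" is a list of rows, each a list of 7 numbers: the shift along the world's x, y, z each as a share of 0.025 m, from -1 to 1, then the turn, a rotation vector about the world's x, y, z each as a share of 0.1 rad, from -1 to 1, then the opening, from 0 (shut) to 1 (fully open). A call has 1 to 12 rows; each row shifts and turns the commanded pose from where the row before left it; what a row does not reach is not made up. A row lasts 1/10 s, in which the tool goes at most 50 mm and 8.59 degrees, less where a joint would pass 70% of its speed; a pose out of reach is approached as far as the arm can. A call with a number of a shift or a turn outside -1 to 1 is refused whole. A call with a gripper value outside its range is refused whole. The fingers move at their own pace and stop on an object; "grip_force" is the grip in N (left out, the last holds). Time passes only in rows, so rows that do not move let the fingers close. It gives the time, the measured TCP pose, the force and the opening at its end, in the units of the state.
- ctrl.get_obs(): the state, without advancing time (a new reading comes with each control period).
- ctrl.get_image(name): name is "scene" or "top"; returns a dict with "frame" (384x512x3 uint8, blue, green, red), "fx", "fy", "cx", "cy" (pixels), "R" (3x3) and "t" (3): a world point X has camera coordinates R X + t. Camera axes: x right, y down, z forward; pixel columns grow to the right and rows downward; lengths in m; the calibration is good to about 2 mm. A picture is of the moment at which its call begins. There is no depth.
- ctrl.finish_job(): hands the job in, once; it reports no verdict.
Trained networks look in a picture, given as the dict that the camera call returned (one of the last four; its "shot" number tells which), for a name from the list of things; names that differ only in an ending like _2 or _b are one class to them, and where a whole thing is asked for, a point or a joint stands for the part that bears it (a point fixed in the world has none). Each returns a list of dicts, best first, with "p" (0 to 1); they miss things now and then, are a little off and sometimes report something else, mostly with a low value. They report only what shows in the picture. A call takes as long as a camera call. They do not tell look-alikes from the thing itself.
- ctrl.trace(picture, name): "mask" (384x512 bool, what is visible of it) and "rect" ([left, top, width, height] as shares, 0 to 1, of the picture: columns of its width, rows of its height, round what is visible of it).
- ctrl.mark_of(picture, name): "position" ([column, row] as shares, 0 to 1, of the picture: columns of its width, rows of its height: a listed point, or the origin of a listed thing).
The state is a dict: "t": time; "q": joint angles; "dq": joint speeds; "effort": joint torques, N m; "tool_pos": TCP position; "tool_rot": TCP orientation; "contact_force": force on the tool from outside, world axes, zero at the start; "wrist_torque": the same for the moment, N m; "opening": finger opening in m.
Only numpy, scipy, OpenCV 4.12 (cv2) and the standard library are available. Lean on these libraries where they do the work, as an engineer would, in place of code of your own. Each camera call takes 0.05 s, during which the arm holds its last target.

## Task

Raise the stiff flap on top of the low filter box until it stands at about 80 degrees open, never throwing it right back, and leave it standing there by itself. Then take the filter plate hidden beneath, draw it up out of its slot and finish holding it still and upright in front of the middle of the square inspection light, its centre about 10 cm from the lit face, level with the face's centre, its mesh face square to the light. The job ends with the plate still held in the gripper, and the other things on the table are left where they are.

Things in the scene. Friction and masses are not known exactly. Their poses are not given: they have to be found in the camera images.
- filter_box: White filter box, fixed, 200 (x) x 210 (y) x 120 mm (z); origin at the centre of its underside, z up. x runs along the flap's hinge, +y points to the hinge side. Under the flap is a recess 130 mm (x) wide, from y = -85 to +65 mm, floor at 80 mm height; in it a slot 106 x 14 mm, centred at x = 0, y = -20 mm, 60 mm deep, holds the filter plate upright.
- flap (a joint): Angle of the grey flap (150 x 150 x 6 mm, top at 126 mm height when shut) in rad: 0 shut (lying flat), 1.40 = 80 degrees, stop at 2.0. Starts shut or slightly ajar. The hinge is stiff (friction about 0.32 N m; 3 to 4 N at the handle) and the flap stays where it is left. It opens upward, its free edge going from -y to +y of the box.
- hinge (a point): On the hinge line of the flap, midway along it: at (0, 65, 123) mm in the filter box's frame; same axes as the filter box.
- handle (a point): Centre of the round steel bar handle on the flap: bar 10 mm thick, 80 mm long between two end posts (72 mm free between the posts), parallel to the hinge, 135 mm from the hinge along the flap and 30 mm clear above the flap's outer face (bar centre 35 mm above that face). Axes turn with the flap: x along the bar, z out of the flap's outer face.
- plate: Loose aluminium filter plate, about 0.13 kg (varies): frame 100 (x) x 8 (y) x 62 mm (z), dark mesh on both faces; on the middle of its top edge a tab 24 (x) x 12 (y) x 28 mm (z). Origin: centre of its bottom edge, z up to the tab, y square to the mesh. Stands in the slot, axes as the filter box's, bottom 20 mm and tab top 110 mm above the table.
- plate_mid (a point): Centre of the plate's mesh, 31 mm above its bottom edge.
- plate_tab (a point): Top end of the plate's tab, centre of its top face, 90 mm above the plate's bottom edge.
- light: Square inspection light fixed to the table: upright panel 150 mm wide, 140 mm high, 22 mm thick, from 100 to 240 mm above the table, on a post with a 110 mm round foot. Origin on the table under the panel's front; its front faces its own -x direction.
- light_face (a point): Centre of the lit face, 170 mm above the table; axes as the light's: -x points straight out of the lit face, z up. The plate's centre belongs 100 mm out along -x.
- pail_lid: Bystander, leave alone: shallow round purple plastic pail lid, 160 mm across, 26 mm high at its boss. Origin at the centre of its underside.
- horn: Bystander, leave alone: stepped solid aluminium welding horn standing on its thin end, 54 mm across, 110 mm tall. Origin at the centre of its underside.
- seal_ring: Bystander, leave alone: yellow plastic ring, 60 mm across, 12 mm high. Origin at the centre of its underside.
- spout_cap: Bystander, leave alone: small white flanged plastic cap, 44 mm across, 26 mm high. Origin at the centre of its underside.
- caliper: Bystander, leave alone: flat steel caliper, 200 mm long, lying flat. Origin at the centre of its underside.
- driver: Bystander, leave alone: screwdriver lying on the table. Origin at the centre of its underside.
- bin: Bystander, leave alone: open blue plastic bin 110 x 160 x 60 mm with a steel stud in it. Origin at the centre of its underside.
Things that resemble listed ones, but are neither listed nor needed, are in the scene too. There is more than one size of the light; the one meant has the size given above.

How it is judged:
By the outcome, as a careful person would: the job done as asked, in the order asked, and still so for the second after the job is handed in, while the arm keeps its last pose, push and grip.
It also fails if it takes over 67 s, if anything falls off the work surface, if the arm or the gripper's body presses on something with over 40 N, if the wrist force passes 120 N, or if a joint passes its speed limit or range.

## Working session

There is one attempt and no reset: what is moved stays moved. The work goes in short steps, Python scripts to look and compute and a tool call to move; the robot and the scene stay as the last step left them, time stands still between calls to the robot, and variables do not carry over. Pictures are saved under pics/ and viewed, and the job is handed in when it is done.

Besides the shell and the picture viewer there is one more tool, called after "Call:" by a JSON object that holds its "method" and its "body". carry_out: Moves the arm, as the interface text tells. Shift numbers are shares of 0.025 m and turn numbers shares of 0.1 rad, none past 1 either way. Its arguments: {"type":"object","properties":{"series":{"type":"array"},"grip_force":{"type":"number"}},"required":["series"]}

```bash
mkdir -p pics; ls
python3 - <<'E'
from station import ctrl
import cv2,json,numpy as np
o=ctrl.get_obs();print({k:np.round(v,3).tolist() for k,v in o.items()}, ctrl.pinch_z)
for n in("scene","top"):
    d=ctrl.get_image(n);cv2.imwrite(f"pics/{n}0.png",d["frame"])
    print(n,d["fx"],d["fy"],d["cx"],d["cy"],np.round(d["R"],4).tolist(),np.round(d["t"],4).tolist())
    for k in("filter_box","flap","hinge","handle","plate","light","light_face"):
        for m in ctrl.mark_of(d,k)[:3]: print(k,round(m["p"],2),np.round(np.array(m["position"])*[512,384],1))
    for k in ("filter_box","flap","light"):
        for m in ctrl.trace(d,k)[:3]: print("tr",k,round(m["p"],2),np.round(np.array(m["rect"])*[512,384,512,384],1))
E
```

```text
pics
{'t': 0.0, 'q': [-1.295, 0.053, 1.614, 0.0, 1.476, -0.119], 'dq': [-0.001, 0.0, 0.001, -0.001, 0.002, -0.001], 'effort': [-0.001, -39.369, -37.018, -0.0, 0.007, 0.0], 'tool_pos': [0.24, -0.576, 0.23], 'tool_rot': [-3.079, -0.616, 0.0], 'contact_force': [-0.887, 0.759, 0.135], 'wrist_torque': [-0.059, -0.087, -0.021], 'opening': 0.085} 0.0187
scene 355.51988970255906 355.51988970255906 254.58694372067177 196.07892574321983 [[-0.3579, 0.9335, 0.0208], [0.4515, 0.1925, -0.8713], [-0.8173, -0.3024, -0.4904]] [0.3642, -0.0827, 1.4355]
filter_box 0.67 [385.6 277.2]Traceback (most recent call last):
  File "<stdin>", line 8, in <module>
ValueError: it knows: bin, caliper, driver, filter_box, handle, hinge, horn, light, light_face, pail_lid, plate, plate_mid, plate_tab, seal_ring, spout_cap
```

Run:
```python
from station import ctrl
import cv2,json,numpy as np
for n in("scene","top"):
    d=ctrl.get_image(n);cv2.imwrite(f"pics/{n}1.png",cv2.resize(d["frame"],(800,600),interpolation=cv2.INTER_CUBIC))
    print(n,d["fx"],d["fy"],d["cx"],d["cy"],np.round(d["R"],4).tolist(),np.round(d["t"],4).tolist())
    for k in("filter_box","hinge","handle","plate","light","light_face"):
        for m in ctrl.mark_of(d,k)[:3]: print(k,round(m["p"],2),np.round(np.array(m["position"])*[512,384],1))
    for k in ("filter_box","handle","light"):
        for m in ctrl.trace(d,k)[:3]: print("tr",k,round(m["p"],2),np.round(np.array(m["rect"])*[512,384,512,384],1))
```

```text
scene 355.51988970255906 355.51988970255906 254.58694372067177 196.07892574321983 [[-0.3579, 0.9335, 0.0208], [0.4515, 0.1925, -0.8713], [-0.8173, -0.3024, -0.4904]] [0.3642, -0.0827, 1.4355]
filter_box 0.75 [386.8 280.1]
hinge 0.88 [421.  247.2]
hinge 0.48 [334.  335.6]
hinge 0.37 [194.4 256.9]
handle 0.87 [370.4 211.6]
light 0.74 [187.9 224.7]
light 0.63 [144.  194.2]
light 0.5 [265.8 201.4]
light_face 0.88 [137.1 131.7]
light_face 0.58 [186.2 177.5]
tr filter_box 0.72 [332.5 209.6 118.6 112.8]
tr handle 0.56 [354.1 204.7  78.1  61. ]
tr light 0.95 [ 95.6  91.3  73.3 111. ]
tr light 0.77 [163.1 144.9  46.2  83.9]
top 431.6181294114952 431.6181294114952 256.1628183769679 186.535831875355 [[0.021, -0.9998, 0.0013], [-0.9729, -0.0207, -0.2304], [0.2304, 0.0036, -0.9731]] [-0.1755, 0.5743, 1.4869]
filter_box 0.7 [162.4 191.1]
filter_box 0.68 [192.4 134.2]
hinge 0.84 [140.5 179.7]
handle 0.56 [171.3 185.3]
handle 0.25 [250.5 152. ]
light 0.95 [382.7 223.5]
light 0.56 [319.2 198. ]
light_face 0.89 [329.3 190.4]
light_face 0.72 [406.8 210.6]
light_face 0.63 [235.7 236.9]
tr filter_box 0.71 [116.1 153.2  78.   72.4]
tr handle 0.92 [132.1 161.3  53.1  48.2]
tr light 0.76 [304.7 182.6  51.9  39.6]
tr light 0.64 [364.2 200.7  86.5  55.5]
```

View pics/scene1.png

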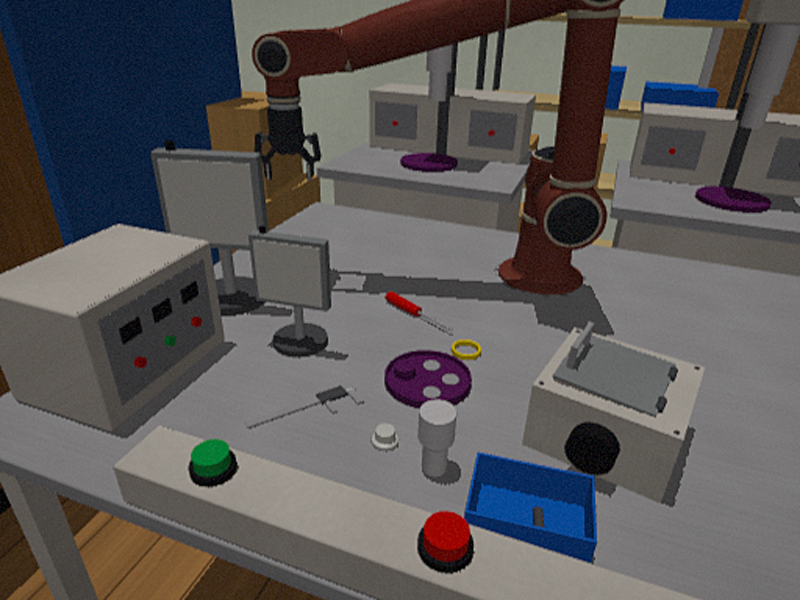

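View pics/top1.png

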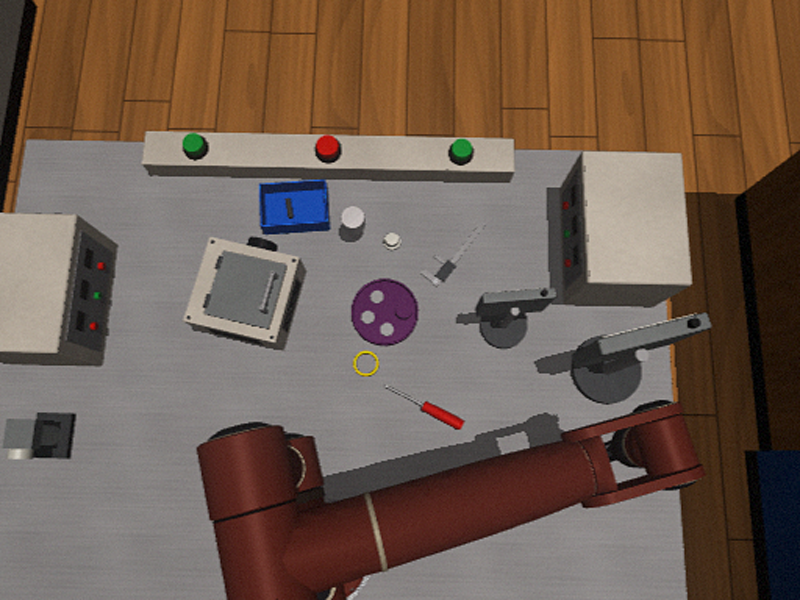

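Run:
```python
from station import ctrl
import cv2,numpy as np
def crop(d,x0,y0,w,h,s,fn):
    im=cv2.resize(d["frame"][y0:y0+h,x0:x0+w],None,fx=s,fy=s,interpolation=cv2.INTER_CUBIC)
    for i in range(0,w,10): cv2.putText(im,str(x0+i),(i*s,8),0,.3,(0,0,255)); cv2.line(im,(i*s,10),(i*s,14),(0,0,255))
    for i in range(0,h,10): cv2.putText(im,str(y0+i),(0,i*s+3),0,.3,(0,0,255))
    cv2.imwrite(fn,im)
t=ctrl.get_image("top");s=ctrl.get_image("scene")
np.savez("cam.npz",**{f"{n}{k}":np.array(d[k]) for n,d in(("t",t),("s",s)) for k in("fx","fy","cx","cy","R","t")})
crop(t,110,140,95,90,8,"pics/tbox.png")
crop(t,285,170,175,95,4,"pics/tl.png")
crop(s,85,85,130,135,4,"pics/sl.png")
crop(s,325,200,130,125,4,"pics/sbox.png")
```

```text
(no output)
```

View pics/tbox.png

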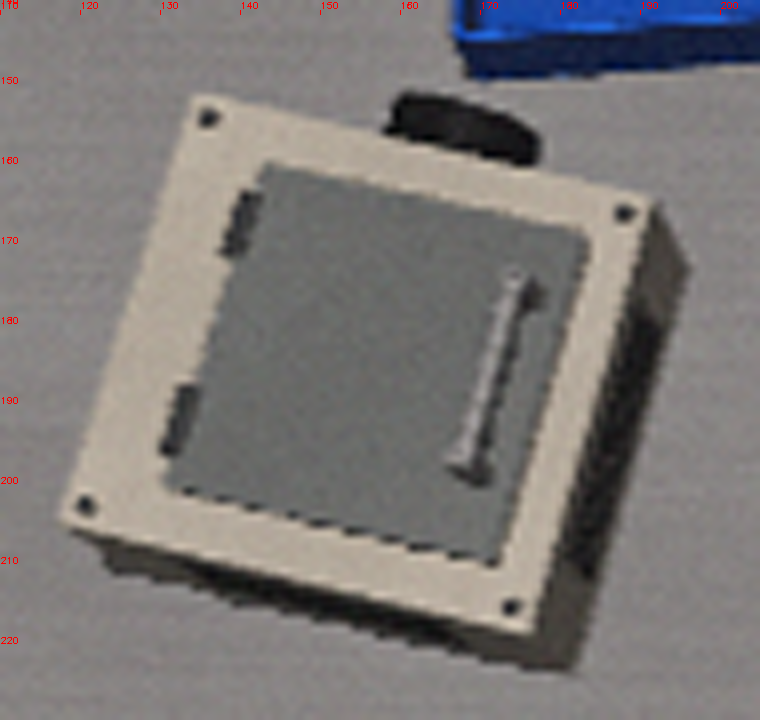

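View pics/tl.png

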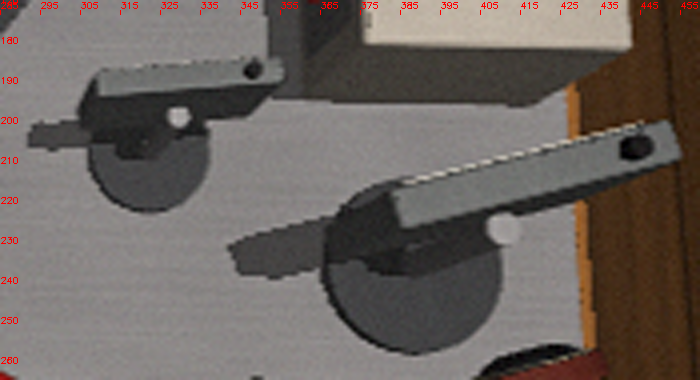

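View pics/sl.png

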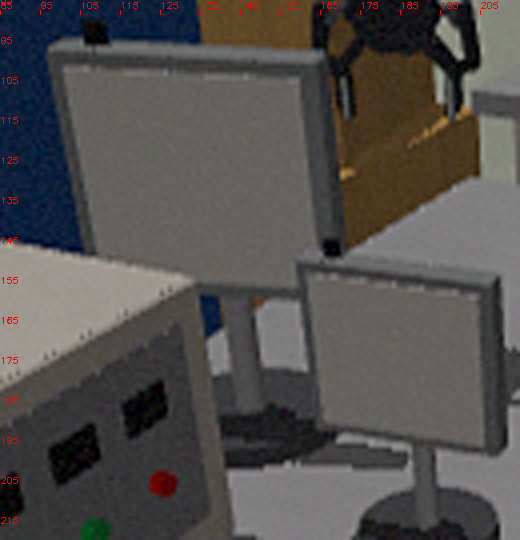

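View pics/sbox.png

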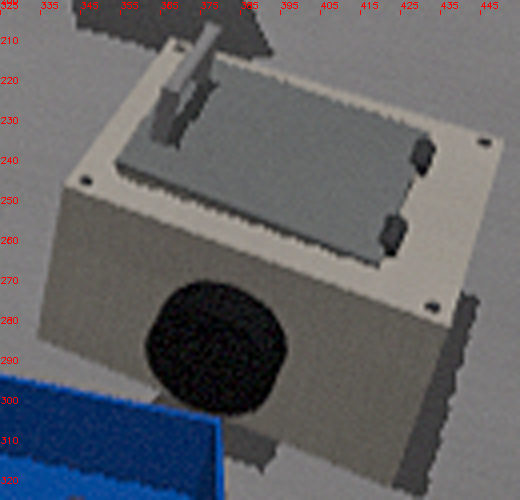

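```bash
cat > h.py <<'E'
import numpy as np
from scipy.optimize import least_squares
C=np.load("cam.npz")
def proj(c,X):
    X=np.atleast_2d(X);p=X@C[c+"R"].T+C[c+"t"]
    return np.c_[C[c+"fx"]*p[:,0]/p[:,2]+C[c+"cx"],C[c+"fy"]*p[:,1]/p[:,2]+C[c+"cy"]]
def ray(c,uv,z):
    d=C[c+"R"].T@np.array([(uv[0]-C[c+"cx"])/C[c+"fx"],(uv[1]-C[c+"cy"])/C[c+"fy"],1]);o=-C[c+"R"].T@C[c+"t"]
    return o+d*(z-o[2])/d[2]
def tri(a,b):
    f=lambda X:np.r_[proj("t",X)[0]-a,proj("s",X)[0]-b]
    r=least_squares(f,[.6,0,.15]);return r.x,r.fun
def pose(x,y,w,P):
    c,s=np.cos(w),np.sin(w);P=np.atleast_2d(P);return np.c_[x+c*P[:,0]-s*P[:,1],y+s*P[:,0]+c*P[:,1],P[:,2]]
E
python3 - <<'E'
from h import *
for c in "ts": print(c,-C[c+"R"].T@C[c+"t"])
# box local corners: hinge +y
t=np.array([[195,95],[652,200],[530,632],[65,518]])/8+[110,140]-.44
for p in t: print(ray("t",p,.12))
s=np.array([[450,327],[65,185],[172,38],[502,140],[38,338],[392,488]])/4+[325,200]-.375
for p,z in zip(s,[.12]*4+[0,0]): print("s",ray("s",p,z))
# light small
print("feet", ray("t",np.array([148,172])/4+[285,170]-.4,.012),ray("t",np.array([412,270])/4+[285,170]-.4,.015))
E
```

```text
t [ 0.21982133 -0.16888312  1.57946061]
s [1.34101186 0.11006074 0.62431633]
[0.68391612 0.27192393 0.12      ]
[0.63992456 0.06699624 0.12      ]
[0.44722895 0.10835706 0.12      ]
[0.49244642 0.31136476 0.12      ]
s [0.68728938 0.27338113 0.12      ]
s [0.64273608 0.0694496  0.12      ]
s [0.4467122 0.1114584 0.12     ]
s [0.49208157 0.31398602 0.12      ]
s [0.64185714 0.06919224 0.        ]
s [0.68593053 0.27383087 0.        ]
feet [ 0.4975356 -0.4059911  0.012    ] [ 0.41202573 -0.64357585  0.015     ]
```

Run:
```python
from h import *
t=np.array([[195,95],[652,200],[530,632],[65,518]])/8+[110,140]-.44
s=np.array([[450,327],[65,185],[172,38],[502,140],[38,338],[392,488]])/4+[325,200]-.375
L=np.array([[.1,.105,.12],[.1,-.105,.12],[-.1,-.105,.12],[-.1,.105,.12]])
Ls=np.r_[L,L[1:2]-[0,0,.12],L[0:1]-[0,0,.12]]
f=lambda p:np.r_[(proj("t",pose(*p,L))-t).ravel(),(proj("s",pose(*p,Ls))-s).ravel()]
r=least_squares(f,[.57,.19,-.2]);print("box",r.x,np.round(r.fun,1))
bx=r.x
# handle bar ends: tri
a=np.array([[518,280],[462,462]])/8+[110,140]-.44; b=np.array([[170,95],[212,32]])/4+[325,200]-.375
for u,v in zip(a,b[::1]): print("bar end",tri(u,v))
print("closed handle", pose(*bx,[[.036,-.07,.161],[-.036,-.07,.161],[0,-.07,.161]]),proj("t",pose(*bx,[[.036,-.07,.161],[-.036,-.07,.161]])),proj("s",pose(*bx,[[.036,-.07,.161],[-.036,-.07,.161]])))
def light(t,s,x0,fix):
    # local: front face plane x=0, normal -x. corners TL.. ordering: (y+,top),(y-,top) ; 
    def f(p):
        x,y,w=p[:3]; W,z1,z0=p[3:] if len(p)>3 else (.15,.24,.1)
        T=pose(x,y,w,[[0,W/2,z1],[0,-W/2,z1]]);S=pose(x,y,w,[[0,W/2,z1],[0,-W/2,z1],[0,W/2,z0],[0,-W/2,z0]])
        return np.r_[(proj("t",T)-t).ravel(),(proj("s",S)-s).ravel()]
    for q in ([*x0],[*x0,.15,.24,.1]):
        r=least_squares(f,q);print("light",np.round(r.x,4),np.round(r.fun,1))
# local -x ~ world +x => yaw ~ pi; local +y -> world -y (right in top image, left in scene)
T=np.array([[283,58],[97,69]])/4+[285,170]-.375
S=np.array([[300,262],[483,276],[324,425],[484,452]])/4+[85,85]-.375
light(T,S,[.5,-.4,3.1],1)
T=np.array([[670,121],[393,189]])/4+[285,170]-.375
S=np.array([[50,50],[310,55],[85,260],[335,295]])/4+[85,85]-.375
light(T,S,[.45,-.6,3.1],1)
```

```text
box [ 0.56645757  0.1915984  -0.20949588] [-0.4 -0.6 -0.3 -0.7 -0.4  0.1 -1.1  0.5  0.  -0.4 -0.6 -0.2 -0.7 -0.1
  0.4 -0.2 -0.5  0.  -0.2  0. ]
bar end (array([0.59095184, 0.11608793, 0.16315917]), array([-0.35926567,  0.01286842, -0.24218237,  0.00125002]))
bar end (array([0.5111132 , 0.13362062, 0.16604923]), array([-0.30362125,  0.00371493, -0.2208339 ,  0.00362752]))
closed handle [[0.58711279 0.11564208 0.161     ]
 [0.516687   0.13061569 0.161     ]
 [0.5518999  0.12312888 0.161     ]] [[174.12559673 175.83167326]
 [168.31408734 196.01822437]] [[366.69054678 223.26197554]
 [375.61584451 210.16180182]]
light [ 0.5431 -0.4064  3.1925] [ 0.3  1.4 -0.2  0.  -1.5 -2.2  0.7  1.7 -2.4  0.1  2.7  1.8]
light [ 0.5445 -0.4053  3.2234  0.1397  0.2404  0.104 ] [-1.8  0.4  1.1  0.2 -0.3 -1.6 -0.5  1.2 -1.3 -0.2  1.4  0.3]
light [ 0.4321 -0.6757  3.487 ] [-11.2  15.1  14.   13.3   8.2  29.4 -11.4  29.3   6.9  15.7 -12.7   8.2]
light [ 0.4565 -0.6341  3.3863  0.211   0.3458  0.1615] [-0.1  0.7 -0.3 -0.4 -1.2 -1.1  0.1  1.2  1.   2.2 -0.2 -2.3]
```

Run:
```python
from h import *
import cv2
from station import ctrl
t=ctrl.get_image("top")["frame"];s=ctrl.get_image("scene")["frame"]
def draw(p,im,c,x0,y0,w,h,k):
    o=cv2.resize(im[y0:y0+h,x0:x0+w],None,fx=k,fy=k,interpolation=cv2.INTER_CUBIC)
    P=pose(*p,[[x,y,z] for x in(0,.022) for y in(-.075,.075) for z in(.1,.24)])
    q=np.round(((proj(c,P)-[x0,y0])+.5)*k-.5).astype(int)
    for i in range(8):
        for b in(1,2,4):
            j=i^b
            if i<j: cv2.line(o,tuple(map(int,q[i])),tuple(map(int,q[j])),(0,255,255) if (i<4 and j<4) else (0,0,255),1)
    return o
for n,p in enumerate([(.5431,-.4064,3.1925),(.5431,-.4064,3.23)]):
    a=draw(p,t,"t",295,170,70,60,6);b=draw(p,s,"s",150,140,70,70,6)
    o=np.zeros((420,840,3),np.uint8);o[:360,:420]=a;o[:420,420:]=b[:420]
    cv2.imwrite(f"pics/ov{n}.png",o[:, :800])
```

```text
(no output)
```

View pics/ov0.png

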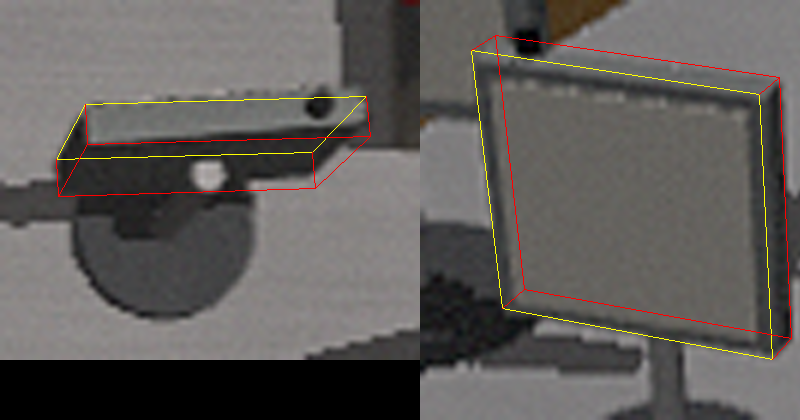

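View pics/ov1.png

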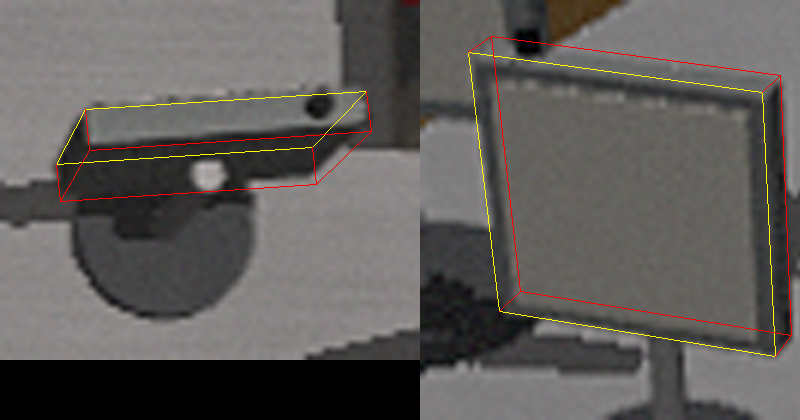

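The light meant is the small one at scene px (187,177): it fits 140 to 150 mm wide and 100 to 240 mm high. The big one at (137,131) fits 211 mm wide with its top at 346 mm. Starting the approach to the handle.

Call:
{"method": "carry_out", "body": {"series": [[0.4, 1, 1, 0, 0, -1, 0.5], [0.4, 1, 1, 0, 0, -1, 0.5], [0.4, 1, 1, 0, 0, -1, 0.5], [0.4, 1, 0.4, 0, 0, -1, 0.5], [0.4, 1, 0, 0, 0, -1, 0.5], [0.4, 1, 0, 0, 0, -1, 0.5], [0.4, 1, 0, 0, 0, 0, 0.5], [0.4, 1, 0, 0, 0, 0, 0.5], [0.4, 1, 0, 0, 0, 0, 0.5], [0.4, 1, 0, 0, 0, 0, 0.5], [0.4, 1, 0, 0, 0, 0, 0.5], [0.4, 1, 0, 0, 0, 0, 0.5]], "grip_force": 30}}

```text
t: 2.5
tool_pos: [0.3606, -0.2759, 0.3165]
tool_rot: [3.125, -0.322, 0.001]
contact_force: [-0.6, 0.9, 0.0]
opening: 0.0429
```

Call:
{"method": "carry_out", "body": {"series": [[0.5, 1, 0, 0, 0, 0, 0.5], [0.5, 1, 0, 0, 0, 0, 0.5], [0.5, 1, 0, 0, 0, 0, 0.5], [0.5, 1, 0, 0, 0, 0, 0.5], [0.5, 1, 0, 0, 0, 0, 0.5], [0.5, 1, 0, 0, 0, 0, 0.5], [0.5, 1, 0, 0, 0, 0, 0.5], [0.5, 1, 0, 0, 0, 0, 0.5], [0.5, 1, 0, 0, 0, 0, 0.5], [0.5, 1, 0, 0, 0, 0, 0.5], [0.5, 1, 0, 0, 0, 0, 0.5], [0.5, 1, 0, 0, 0, 0, 0.5]]}}

```text
t: 3.7
tool_pos: [0.5108, 0.0242, 0.3165]
tool_rot: [3.125, -0.321, 0.001]
contact_force: [0.7, -0.3, -1.0]
opening: 0.0427
```

Call:
{"method": "carry_out", "body": {"series": [[0.4, 1, 0, 0, 0, 0, 0.5], [0.4, 1, 0, 0, 0, 0, 0.5], [0.4, 1, 0, 0, 0, 0, 0.5], [0.4, 1, -1, 0, 0, 0, 0.5], [0, 0, -1, 0, 0, 0, 0.5], [0, 0, -1, 0, 0, 0, 0.5], [0, 0, -1, 0, 0, 0, 0.5], [0, 0, 0, 0, 0, 0, 0.5]]}}

```text
t: 4.5
tool_pos: [0.5479, 0.123, 0.2117]
tool_rot: [3.124, -0.321, -0.013]
contact_force: [-0.3, 0.0, -0.4]
opening: 0.0426
```

```bash
cat > look.py <<'E'
import sys,cv2,numpy as np
from station import ctrl
def crop(im,x0,y0,w,h,s,fn):
    im=cv2.resize(im[y0:y0+h,x0:x0+w],None,fx=s,fy=s,interpolation=cv2.INTER_CUBIC)
    for i in range(0,w,10): cv2.putText(im,str(x0+i),(i*s,8),0,.3,(0,0,255)); cv2.line(im,(i*s,10),(i*s,14),(0,0,255))
    for i in range(0,h,10): cv2.putText(im,str(y0+i),(0,i*s+3),0,.3,(0,0,255))
    cv2.imwrite(fn,im)
E
python3 - <<'E'
from look import *
d=ctrl.get_image("scene");crop(d["frame"],280,80,190,150,4,"pics/a1.png")
o=ctrl.get_obs();print(o["q"],o["tool_pos"],o["opening"])
from h import *
p=np.array(o["tool_pos"])
print(proj("s",p+[[0,0,z] for z in(0,.019,.073,.15,.2,.25,.3)]))
E
```

```text
[ 8.81391001e-02 -8.15148115e-02  1.77417952e+00 -1.17195361e-05
  1.45314348e+00  1.86408637e+00] [0.54914831 0.12301305 0.21435273] 0.043035841705256594
[[375.4263744  196.98474284]
 [376.94295266 189.94691123]
 [381.44406511 169.05905314]
 [388.3972452  136.79213236]
 [393.28909887 114.09100094]
 [398.51332781  89.84744914]
 [404.10499799  63.89874993]]
```

View pics/a1.png

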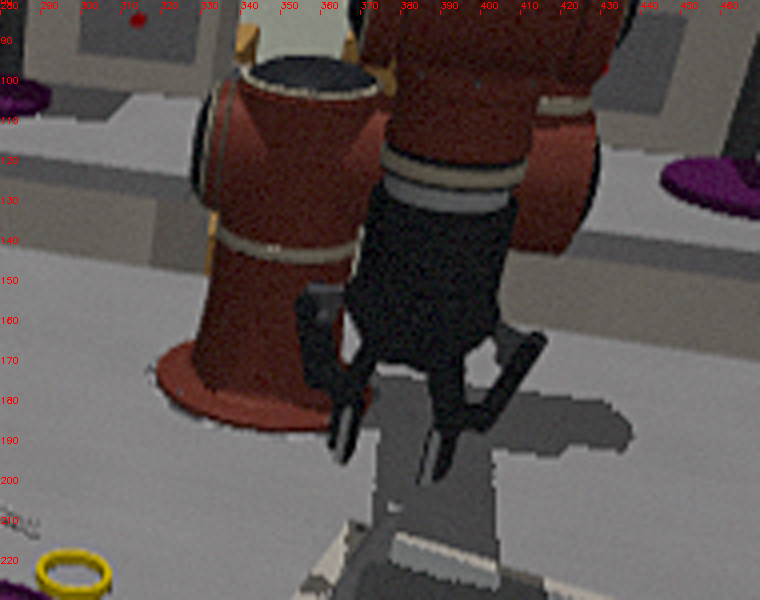

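Call:
{"method": "carry_out", "body": {"series": [[0.1, 0, -1, 0, 0, 0, 0.5], [0, 0, -1, 0, 0, 0, 0.5], [0, 0, -0.5, 0, 0, 0, 0.5], [0, 0, -0.3, 0, 0, 0, 0.5], [0, 0, 0, 0, 0, 0, 0.5]]}}

```text
t: 5.05
tool_pos: [0.5529, 0.1231, 0.1465]
tool_rot: [3.125, -0.322, -0.0]
contact_force: [0.1, 0.8, -0.7]
opening: 0.0428
```

Run:
```python
from look import *
d=ctrl.get_image("scene");crop(d["frame"],320,150,110,90,7,"pics/a2.png")
d=ctrl.get_image("top");crop(d["frame"],120,120,110,100,4,"pics/a2t.png")
o=ctrl.get_obs();print(o["tool_pos"],o["opening"],o["tool_rot"],o["contact_force"])
```

```text
[0.55372032 0.12317876 0.14776835] 0.042598546187980084 [-3.12463953  0.32172004 -0.00321383] [-0.65658615 -0.83564547  1.30717555]
```

View pics/a2.png

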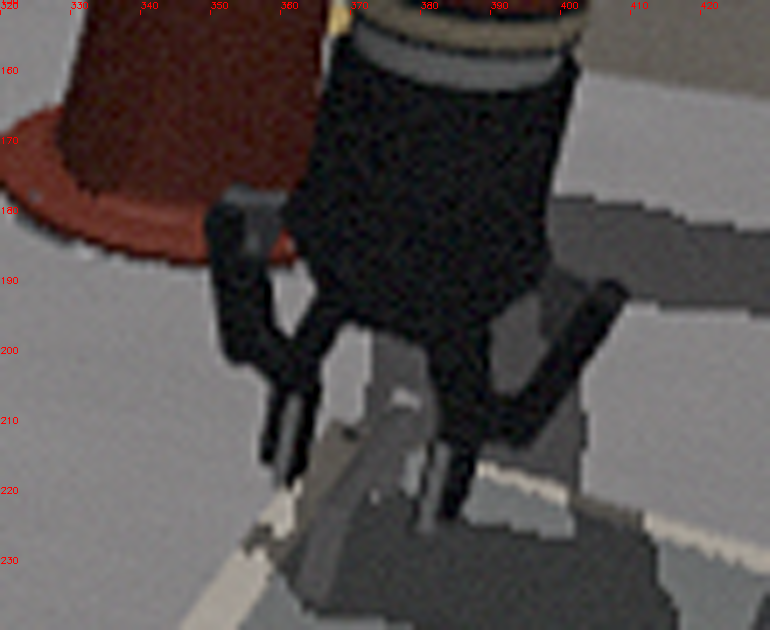

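Call:
{"method": "carry_out", "body": {"series": [[0, 0, -0.1, 0, 0, 0, 0], [0, 0, 0, 0, 0, 0, 0], [0, 0, 0, 0, 0, 0, 0], [0, 0, 0, 0, 0, 0, 0], [0, 0, 0, 0, 0, 0, 0], [0, 0, 0, 0, 0, 0, 0]], "grip_force": 40}}

```text
t: 5.75
tool_pos: [0.5535, 0.1242, 0.1443]
tool_rot: [-3.123, 0.321, -0.002]
contact_force: [2.2, 5.3, -0.9]
opening: 0.0084
```

Run:
```python
from look import *
d=ctrl.get_image("scene");crop(d["frame"],320,150,110,90,7,"pics/a3.png")
o=ctrl.get_obs();print(o["tool_pos"],o["opening"],o["tool_rot"],o["contact_force"],o["wrist_torque"])
# arc in world: bar pos vs theta
import numpy as np
from h import pose
bx=(.5665,.1916,-.2095)
for th in range(0,85,10):
    a=np.radians(th); y=.065-.135*np.cos(a)+.038*np.sin(a); z=.123+.135*np.sin(a)+.038*np.cos(a)
    print(th,pose(*bx,[0,y,z]).round(4))
```

```text
[0.55344356 0.12415819 0.14432092] 0.008138818395486955 [-3.12269411e+00  3.21356852e-01 -2.42598828e-03] [ 2.27492181  4.74526258 -0.53025194] [ 0.70591802 -0.29913868 -0.13101838]
0 [[0.5519 0.1231 0.161 ]]
10 [[0.5537 0.1316 0.1839]]
20 [[0.5563 0.1438 0.2049]]
30 [[0.5597 0.1594 0.2234]]
40 [[0.5636 0.1779 0.2389]]
50 [[0.568  0.1988 0.2508]]
60 [[0.5728 0.2213 0.2589]]
70 [[0.5778 0.2449 0.2629]]
80 [[0.5829 0.2689 0.2625]]
```

View pics/a3.png

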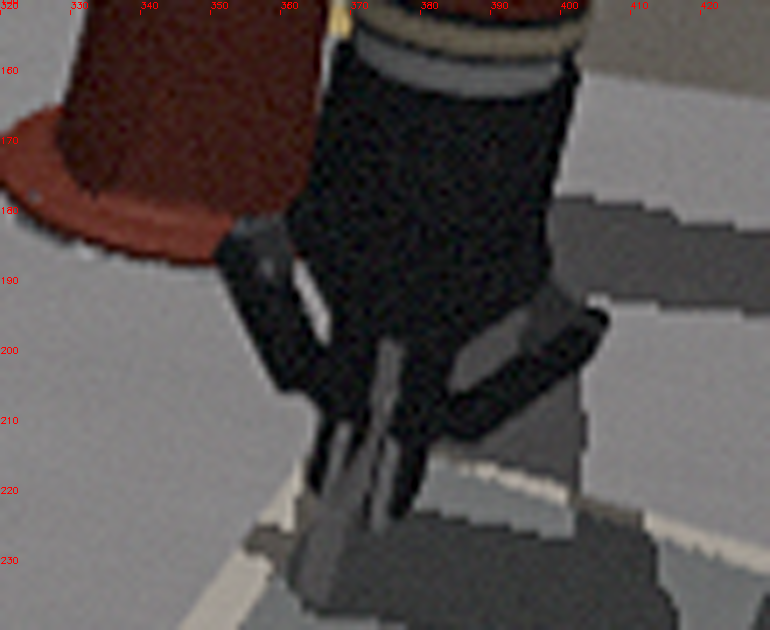

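Call:
{"method": "carry_out", "body": {"series": [[0.03, 0.17, 0.46, 0, 0, 0, 0], [0.04, 0.18, 0.46, 0, 0, 0, 0], [0.05, 0.25, 0.42, 0, 0, 0, 0], [0.05, 0.25, 0.42, 0, 0, 0, 0], [0, 0, 0, 0, 0, 0, 0]]}}

```text
t: 6.3
tool_pos: [0.558, 0.1458, 0.188]
tool_rot: [-3.123, 0.32, -0.004]
contact_force: [5.0, 5.0, -4.3]
opening: 0.0088
```

Run:
```python
from look import *
d=ctrl.get_image("scene");crop(d["frame"],320,130,130,130,5,"pics/a4.png")
o=ctrl.get_obs();print(o["tool_pos"],o["opening"],o["tool_rot"],o["contact_force"],o["wrist_torque"])
```

```text
[0.55795795 0.14560213 0.18769145] 0.008455525954188125 [-3.1228657   0.32031859 -0.00373145] [ 5.90682625  4.88066581 -4.58286232] [ 0.6308637  -0.75215656 -0.07283772]
```

View pics/a4.png

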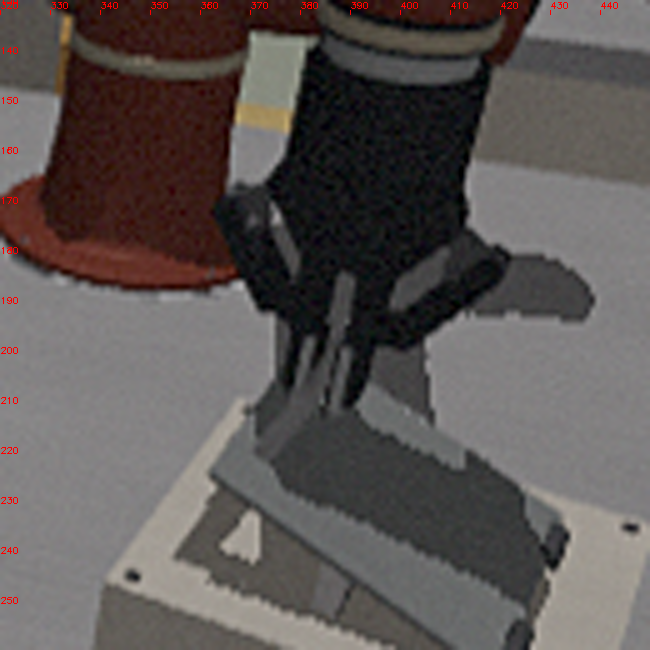

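The flap has followed to about 20° and forces are small. Continuing.

Call:
{"method": "carry_out", "body": {"series": [[0.07, 0.31, 0.37, 0, 0, 0, 0], [0.06, 0.31, 0.37, 0, 0, 0, 0], [0.07, 0.37, 0.31, 0, 0, 0, 0], [0.07, 0.37, 0.31, 0, 0, 0, 0], [0.08, 0.42, 0.24, 0, 0, 0, 0], [0.08, 0.42, 0.24, 0, 0, 0, 0], [0, 0, 0, 0, 0, 0, 0]]}}

```text
t: 7.05
tool_pos: [0.5696, 0.1994, 0.2336]
tool_rot: [3.124, -0.321, 0.007]
contact_force: [7.4, 1.5, -3.9]
opening: 0.0084
```

Call:
{"method": "carry_out", "body": {"series": [[0.09, 0.45, 0.16, 0, 0, 0, 0], [0.09, 0.45, 0.16, 0, 0, 0, 0], [0.1, 0.47, 0.08, 0, 0, 0, 0], [0.1, 0.47, 0.08, 0, 0, 0, 0], [0.1, 0.24, 0, 0, 0, 0, 0], [0, 0, 0, 0, 0, 0, 0]]}}

```text
t: 7.65
tool_pos: [0.5808, 0.251, 0.2469]
tool_rot: [3.124, -0.322, 0.004]
contact_force: [2.0, -2.8, 2.9]
opening: 0.0084
```

```bash
cat > wf.py <<'E'
from look import *
from h import *
bx=(.5665,.1916,-.2095)
def flap(th,off=0):
    a=np.radians(th);P=[]
    for x in(-.075,.075):
        for r in(0,.15):
            for n in(-.003,.003):
                P.append([x,.065-r*np.cos(a)+n*np.sin(a),.123+r*np.sin(a)+n*np.cos(a)])
    return pose(*bx,P)
def drawflap(im,c,th,col=(0,255,255)):
    im=im.copy()
    return im
def view(d,c,ths,x0,y0,w,h,k,fn):
    o=cv2.resize(d["frame"][y0:y0+h,x0:x0+w],None,fx=k,fy=k,interpolation=cv2.INTER_CUBIC)
    for th,col in ths:
        q=np.round((proj(c,flap(th))-[x0,y0]+.5)*k-.5).astype(int)
        for i in range(8):
            for b in(1,2,4):
                if i<(i^b): cv2.line(o,tuple(map(int,q[i])),tuple(map(int,q[i^b])),col,1)
    cv2.imwrite(fn,o)
E
python3 - <<'E'
from wf import *
d=ctrl.get_image("scene");view(d,"s",[(75,(0,255,255))],330,110,150,170,4,"pics/a5.png")
o=ctrl.get_obs();print(o["tool_pos"],o["opening"],o["contact_force"],o["wrist_torque"])
E
```

```text
[0.58076478 0.25099016 0.24686744] 0.00838256473026766 [ 2.39357719 -2.08110384  3.48093085] [-0.61224793 -0.3547458  -0.06824516]
```

View pics/a5.png

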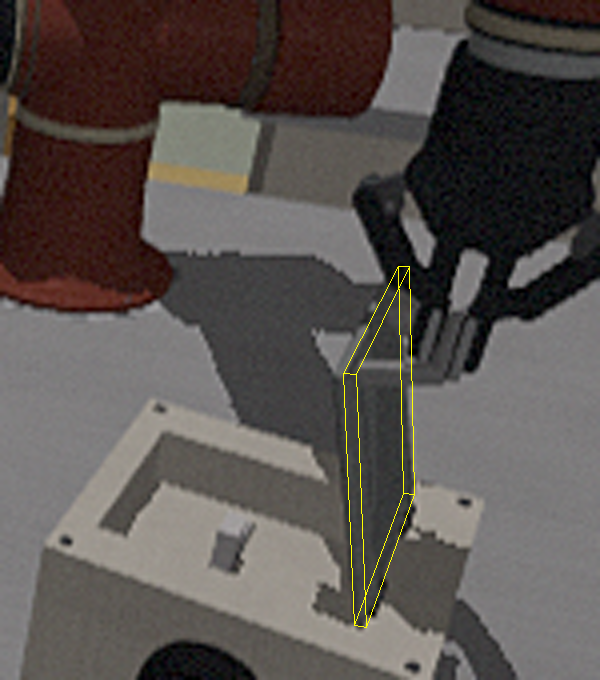

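Call:
{"method": "carry_out", "body": {"series": [[0.08, 0.38, 0, 0, 0, 0, 0], [0.07, 0.38, -0.02, 0, 0, 0, 0], [0, 0, 0, 0, 0, 0, 0], [0, 0, 0, 0, 0, 0, 0]]}}

```text
t: 8.1
tool_pos: [0.585, 0.2706, 0.2467]
tool_rot: [-3.123, 0.322, -0.007]
contact_force: [5.2, -0.3, 4.2]
opening: 0.0085
```

Run:
```python
from wf import *
d=ctrl.get_image("scene");view(d,"s",[(80,(0,255,255))],330,110,150,170,4,"pics/a6.png")
o=ctrl.get_obs();print(o["tool_pos"],o["opening"],o["contact_force"],o["wrist_torque"])
```

```text
[0.58496039 0.27060556 0.24667601] 0.008611797740049951 [ 5.85934226 -0.110334    4.59060095] [-0.24581284 -0.82944706 -0.0220888 ]
```

View pics/a6.png

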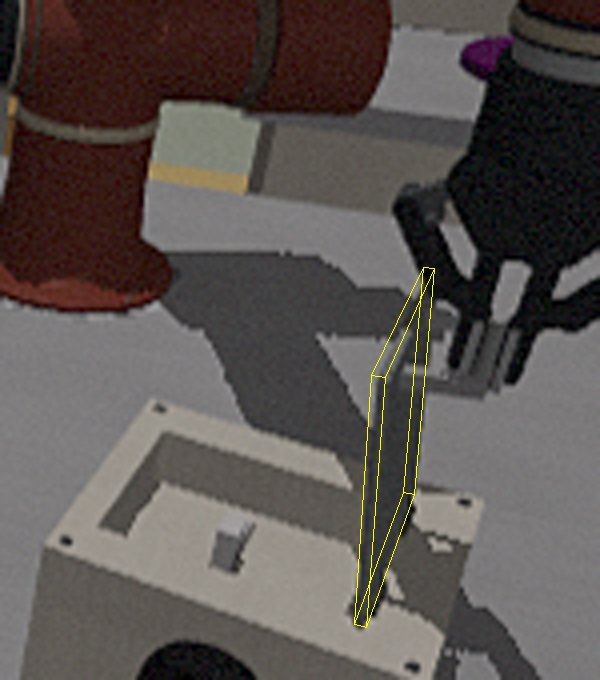

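Call:
{"method": "carry_out", "body": {"series": [[0, 0, 0, 0, 0, 0, 0.26], [0, 0, 0, 0, 0, 0, 0.26], [0, 0, 0, 0, 0, 0, 0.26], [0, 0, 0.4, 0, 0, 0, 0.26], [0, 0, 0.8, 0, 0, 0, 0.26], [0, 0, 1, 0, 0, 0, 0.26], [0, 0, 1, 0, 0, 0, 0.26], [0, 0, 1, 0, 0, 0, 0.26], [0, 0, 1, 0, 0, 0, 0.26], [0, 0, 0, 0, 0, 0, 0.26]]}}

```text
t: 9.15
tool_pos: [0.5847, 0.2709, 0.3812]
tool_rot: [-3.121, 0.321, -0.012]
contact_force: [0.2, 0.0, 0.7]
opening: 0.0224
```

Run:
```python
from wf import *
d=ctrl.get_image("scene");view(d,"s",[(80,(0,255,255))],330,110,150,170,4,"pics/a7.png")
print([(round(m["p"],2),np.array(m["position"])*[512,384]) for k in("plate_tab","handle") for m in ctrl.mark_of(d,k)[:2]])
d=ctrl.get_image("top");view(d,"t",[],110,130,100,100,6,"pics/a7t.png")
print([(round(m["p"],2),np.array(m["position"])*[512,384]) for k in("plate_tab","handle") for m in ctrl.mark_of(d,k)[:2]])
o=ctrl.get_obs();print(o["tool_pos"],o["opening"],o["contact_force"],o["t"])
T=pose(*bx,[0,-.02,.11]);print(T,proj("s",T),proj("t",T))
for th in(75,78,80,82):
    a=np.radians(th);P=pose(*bx,[0,.065-.135*np.cos(a)+.038*np.sin(a),.123+.135*np.sin(a)+.038*np.cos(a)]);print(th,proj("s",P),proj("t",P))
```

```text
[(0.61, array([390.7072, 239.1936])), (0.92, array([448.1024, 196.416 ]))]
[(0.45, array([162.5088, 185.7024])), (0.8, array([117.8112, 170.496 ])), (0.53, array([160.9216, 186.0096]))]
[0.58308114 0.27019869 0.3731151 ] 0.022292537588415037 [-0.60433903 -0.6997275  -1.39401663] 9.45
[[0.56234058 0.1720373  0.11      ]] [[387.76230502 240.40648141]] [[160.23907131 186.05853399]]
75 [[443.96061582 195.81598104]] [[123.43800034 168.74144983]]
78 [[447.69702588 196.91226793]] [[121.2445241  168.25472987]]
80 [[450.17016892 197.73470534]] [[119.80780239 167.9497265 ]]
82 [[452.6243613  198.62961911]] [[118.39417683 167.6608452 ]]
```

View pics/a7.png

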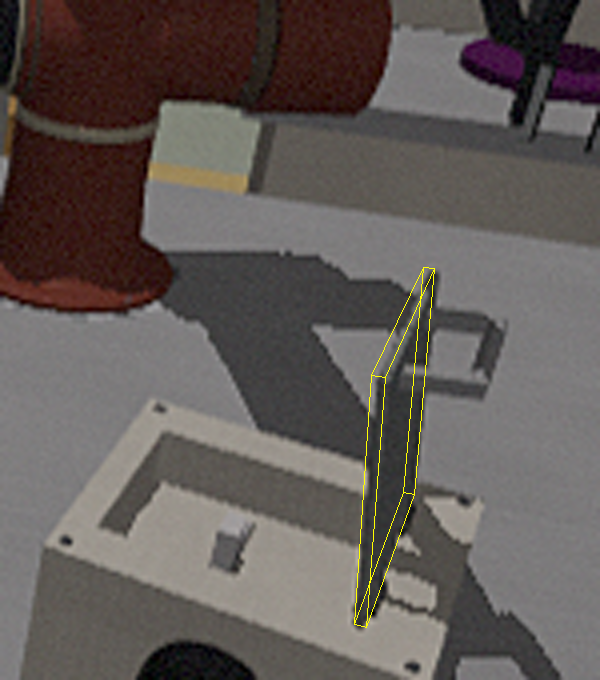

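View pics/a7t.png

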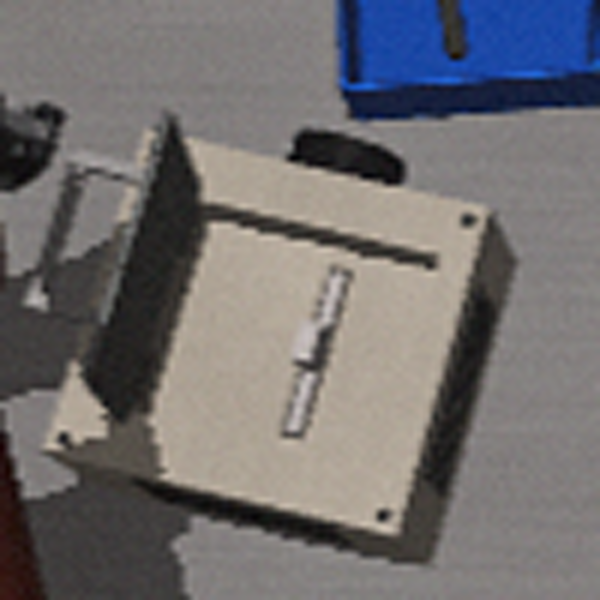

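Run:
```python
from wf import *
for a,b in [((161.7,186.6),(389.1,240.9)),((162.5,185.7),(390.7,239.2)),((119,0),(0,0))][:2]:
    X,r=tri(np.array(a),np.array(b));print(X,r,ray("t",a,.11),ray("s",b,.11))
# plate frame ends in top view at z=.082
for u in((343,268),(293,436)): print(ray("t",np.array(u)/6+[109.6,129.6],.082))
d=ctrl.get_image("scene");crop(d["frame"],370,225,45,45,14,"pics/a8.png")
o=ctrl.get_obs();print(o["tool_pos"],o["tool_rot"],o["q"])
```

```text
[0.56096021 0.17298898 0.10774525] [-1.62241434 -0.01479998 -1.09034379  0.02916465] [0.56050508 0.16678989 0.11      ] [0.56320245 0.17520071 0.11      ]
[0.56272117 0.17351099 0.11414821] [-2.93049062 -0.03150134 -1.96547305  0.05412773] [0.56379674 0.16422287 0.11      ] [0.55427189 0.17854162 0.11      ]
[0.61280523 0.15825915 0.082     ]
[0.50993301 0.18066391 0.082     ]
[0.58315813 0.27020447 0.37337287] [ 3.12390249 -0.32161361 -0.00434615] [3.18166711e-01 5.15983011e-02 1.38131147e+00 5.83111431e-05
 1.71168941e+00 2.09415328e+00]
```

View pics/a8.png

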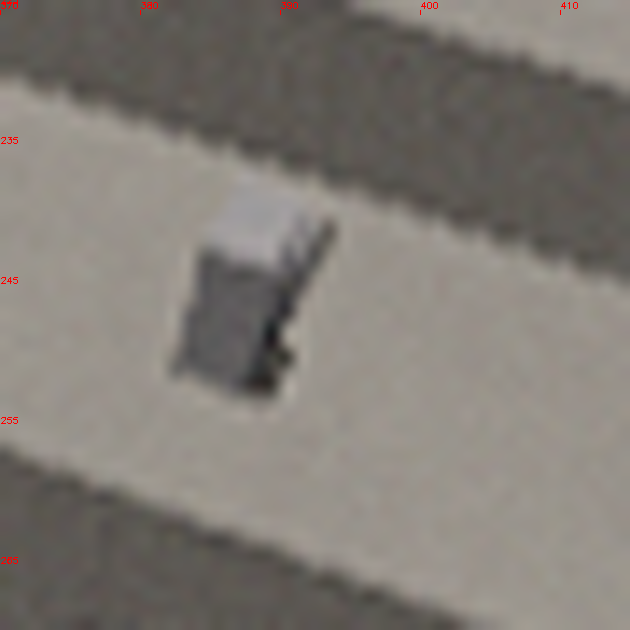

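Call:
{"method": "carry_out", "body": {"series": [[-0.2, -1, 0, 0, 0, 0, 0.5], [-0.2, -1, 0, 0, 0, 0, 0.5], [-0.2, -1, 0, 0, 0, 0, 0.5], [-0.2, -0.96, 0, 0, 0, 0, 0.5], [0, 0, -1, 0, 0, 0, 0.5], [0, 0, -1, 0, 0, 0, 0.5], [0, 0, -1, 0, 0, 0, 0.5], [0, 0, -1, 0, 0, 0, 0.5], [0, 0, -1, 0, 0, 0, 0.5], [0, 0, -1, 0, 0, 0, 0.5], [0, 0, -1, 0, 0, 0, 0.5], [0, 0, 0, 0, 0, 0, 0.5]]}}

```text
t: 10.7
tool_pos: [0.5606, 0.1707, 0.1948]
tool_rot: [3.122, -0.322, -0.014]
contact_force: [-0.4, -0.8, -0.1]
opening: 0.0427
```

Call:
{"method": "carry_out", "body": {"series": [[0, 0, -1, 0, 0, 0, 0.5], [0, 0, -1, 0, 0, 0, 0.5], [0, 0, -0.7, 0, 0, 0, 0.5], [0, 0, 0, 0, 0, 0, 0.5], [0, 0, 0, 0, 0, 0, 0.5]]}}

```text
t: 11.2
tool_pos: [0.5641, 0.1715, 0.1338]
tool_rot: [-3.125, 0.322, -0.001]
contact_force: [-0.1, 0.5, -0.1]
opening: 0.0426
```

Run:
```python
from wf import *
d=ctrl.get_image("scene");view(d,"s",[],340,120,120,150,5,"pics/a9.png")
d=ctrl.get_image("top");view(d,"t",[],110,130,100,100,6,"pics/a9t.png")
o=ctrl.get_obs();print(o["tool_pos"],o["tool_rot"],o["opening"],o["contact_force"],o["t"])
```

```text
[0.56482449 0.17159372 0.13496534] [-3.12416406  0.32167486 -0.00465734] 0.0428249509082021 [0.93591712 0.25201014 0.07134221] 11.3
```

View pics/a9.png

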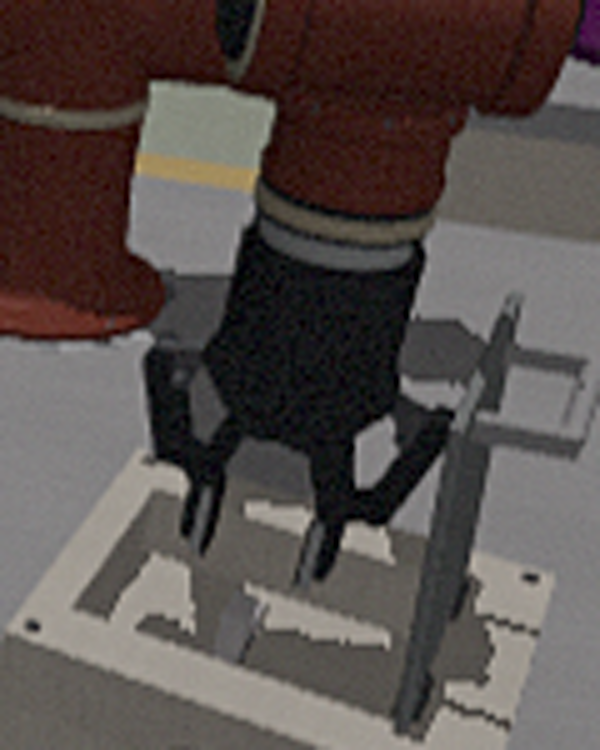

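View pics/a9t.png

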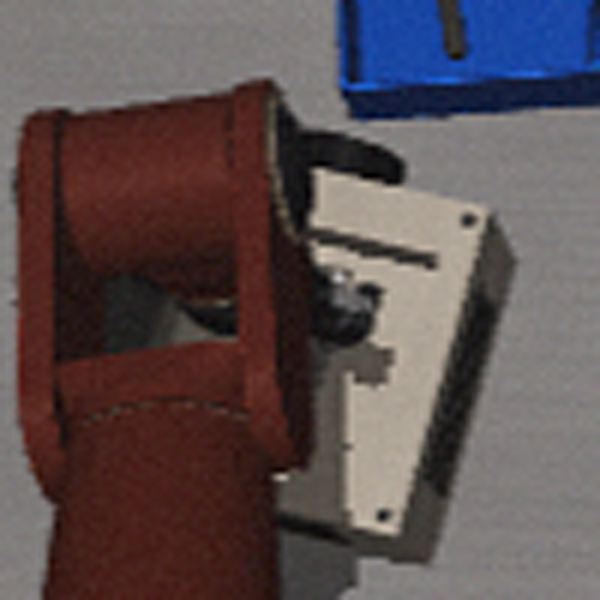

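Run:
```python
from wf import *
d=ctrl.get_image("scene");view(d,"s",[(80,(0,255,255))],380,160,80,110,7,"pics/a10.png")
p=np.array([.5645,.1715,.1345]);yv=np.array([np.sin(.2095),np.cos(.2095),0])
for u in((452,412),(150,355),(165,365),(310,580),(198,550)):
    uv=np.array(u)/5+[339.6,119.6]
    r=least_squares(lambda q:proj("s",p+q[0]*yv+[0,0,q[1]])[0]-uv,[0,0]);print(u,r.x)
```

```text
(452, 412) [0.06479256 0.10719127]
(150, 355) [-0.0657483   0.09456277]
(165, 365) [-0.05806039  0.09160175]
(310, 580) [0.02757931 0.00246281]
(198, 550) [-0.02472127 -0.00098254]
```

View pics/a10.png

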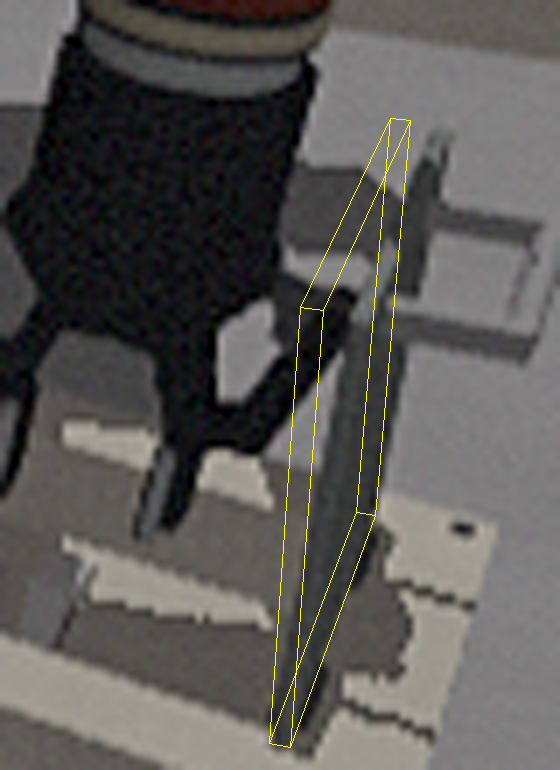

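The gripper's knuckle has pushed the flap past 80° (about 87°). I'll back off toward −y, then re-measure the angle and reset the flap before touching the plate.

Call:
{"method": "carry_out", "body": {"series": [[-0.17, -0.8, 0, 0, 0, 0, 0.26], [-0.1, -0.5, 0.5, 0, 0, 0, 0.26], [0, 0, 1, 0, 0, 0, 0.26], [0, 0, 1, 0, 0, 0, 0.26], [0, 0, 1, 0, 0, 0, 0.26], [0, 0, 1, 0, 0, 0, 0.26], [0, 0, 1, 0, 0, 0, 0.26], [0, 0, 1, 0, 0, 0, 0.26], [0, 0, 1, 0, 0, 0, 0.26], [0, 0, 1, 0, 0, 0, 0.26], [0, 0, 0.5, 0, 0, 0, 0.26], [0, 0, 0, 0, 0, 0, 0.26]]}}

```text
t: 12.55
tool_pos: [0.5577, 0.1388, 0.3617]
tool_rot: [-3.124, 0.322, -0.009]
contact_force: [-0.4, -0.5, -0.1]
opening: 0.0225
```

Run:
```python
from wf import *
d=ctrl.get_image("scene");view(d,"s",[(86,(0,255,255))],380,140,90,130,5,"pics/a11.png")
print([(round(m["p"],2),np.array(m["position"])*[512,384]) for k in("handle",) for m in ctrl.mark_of(d,k)[:2]])
o=ctrl.get_obs();print(o["tool_pos"],o["tool_rot"],o["t"])
for th in(80,84,86,88,90):
    a=np.radians(th);P=pose(*bx,[0,.065-.135*np.cos(a)+.038*np.sin(a),.123+.135*np.sin(a)+.038*np.cos(a)]);print(th,P,proj("s",P))
```

```text
[(0.87, array([456.9088, 198.1056]))]
[0.55669018 0.13872978 0.35751923] [ 3.12504012e+00 -3.21971757e-01 -2.84147063e-04] 12.65
80 [[0.58292558 0.26885329 0.26254768]] [[450.17016892 197.73470534]]
84 [[0.58494296 0.27834149 0.26123254]] [[455.05553596 199.59615996]]
86 [[0.58594326 0.28304615 0.26032189]] [[457.45961353 200.633322  ]]
88 [[0.58693634 0.28771685 0.25924394]] [[459.83251373 201.73994199]]
90 [[0.587921   0.29234791 0.258     ]] [[462.17016707 202.91469928]]
```

View pics/a11.png

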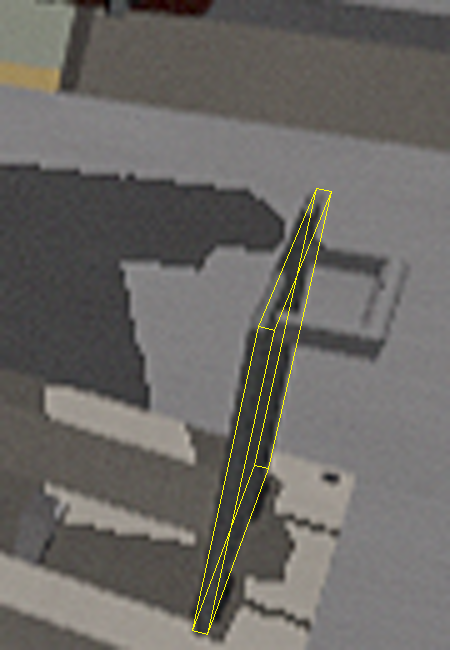

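Call:
{"method": "carry_out", "body": {"series": [[0.2, 1, 0, 0, 0, 0, 0.31], [0.2, 1, 0, 0, 0, 0, 0.31], [0.2, 1, 0, 0, 0, 0, 0.31], [0.2, 1, 0, 0, 0, 0, 0.31], [0.2, 1, 0, 0, 0, 0, 0.31], [0.2, 0.83, 0, 0, 0, 0, 0.31], [0, 0, -1, 0, 0, 0, 0.31], [0, 0, -1, 0, 0, 0, 0.31], [0, 0, 0, 0, 0, 0, 0.31]]}}

```text
t: 13.55
tool_pos: [0.5843, 0.2839, 0.3004]
tool_rot: [3.12, -0.321, -0.017]
contact_force: [-0.5, -0.4, -0.8]
opening: 0.0264
```

Run:
```python
from wf import *
d=ctrl.get_image("scene");view(d,"s",[],400,100,90,120,6,"pics/a12.png")
d=ctrl.get_image("top");view(d,"t",[],80,120,100,100,6,"pics/a12t.png")
o=ctrl.get_obs();print(o["tool_pos"],o["tool_rot"],o["t"],o["opening"])
```

```text
[0.58617399 0.28425061 0.3059023 ] [ 3.12348643 -0.32184829 -0.00527267] 13.65 0.026298524380383378
```

View pics/a12.png

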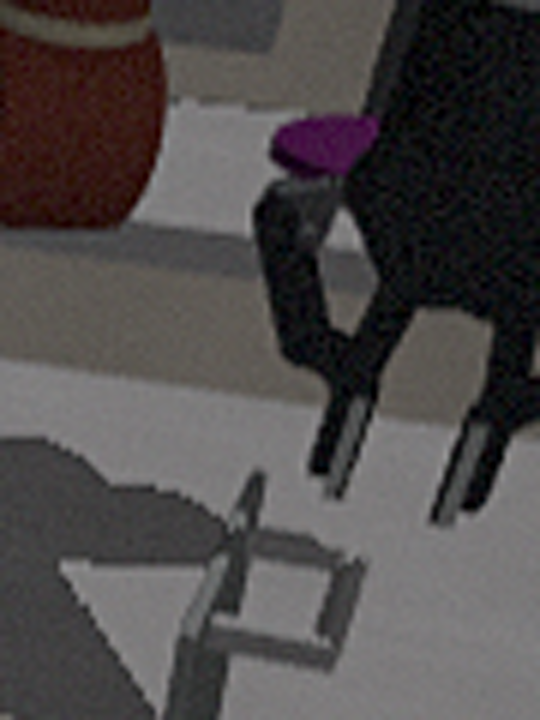

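Call:
{"method": "carry_out", "body": {"series": [[-0.04, -0.22, 0, 0, 0, 0, 0.31], [0, 0, -0.6, 0, 0, 0, 0.31], [0, 0, -0.6, 0, 0, 0, 0.31], [0, 0, -0.6, 0, 0, 0, 0.31], [0, 0, -0.7, 0, 0, 0, 0.31], [0, 0, 0, 0, 0, 0, 0.31]]}}

```text
t: 14.25
tool_pos: [0.5839, 0.2785, 0.2402]
tool_rot: [3.122, -0.321, -0.011]
contact_force: [-0.2, -0.8, -0.0]
opening: 0.027
```

Run:
```python
from wf import *
d=ctrl.get_image("scene");view(d,"s",[(84,(0,255,255))],390,130,90,130,5,"pics/a13.png")
o=ctrl.get_obs();print(o["tool_pos"],o["contact_force"],o["t"],o["opening"])
```

```text
[0.58468848 0.2787204  0.24222662] [-1.22528857 -0.42977313  1.00104651] 14.3 0.026359732053277667
```

View pics/a13.png

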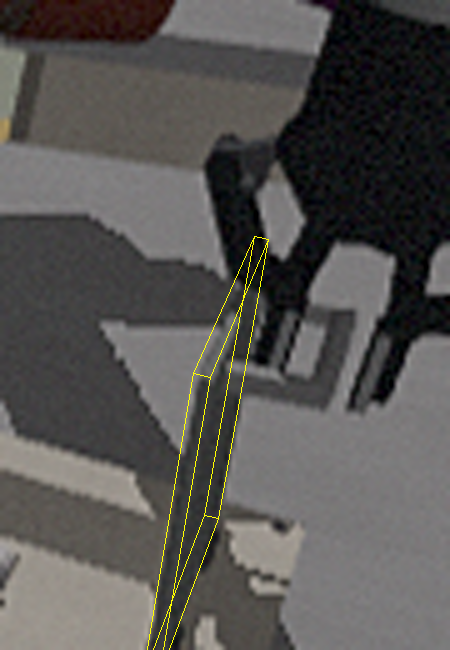

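Call:
{"method": "carry_out", "body": {"series": [[0, 0, 0, 0, 0, 0, 0], [0, 0, 0, 0, 0, 0, 0], [0, 0, 0, 0, 0, 0, 0], [0, 0, 0, 0, 0, 0, 0], [-0.04, -0.18, 0.03, 0, 0, 0, 0], [-0.03, -0.18, 0.03, 0, 0, 0, 0], [0, 0, 0, 0, 0, 0, 0], [0, 0, 0, 0, 0, 0, 0]]}}

```text
t: 15.1
tool_pos: [0.5841, 0.2699, 0.2472]
tool_rot: [-3.125, 0.322, -0.0]
contact_force: [-0.7, 1.2, -0.0]
opening: 0.0085
```

Run:
```python
from wf import *
d=ctrl.get_image("scene");view(d,"s",[(80,(0,255,255))],380,130,90,130,5,"pics/a14.png")
o=ctrl.get_obs();print(o["tool_pos"],o["contact_force"],o["t"],o["opening"])
```

```text
[0.58409506 0.26991275 0.24721013] [-1.06241855  0.83216268  0.79196991] 15.15 0.008296997734113317
```

View pics/a14.png

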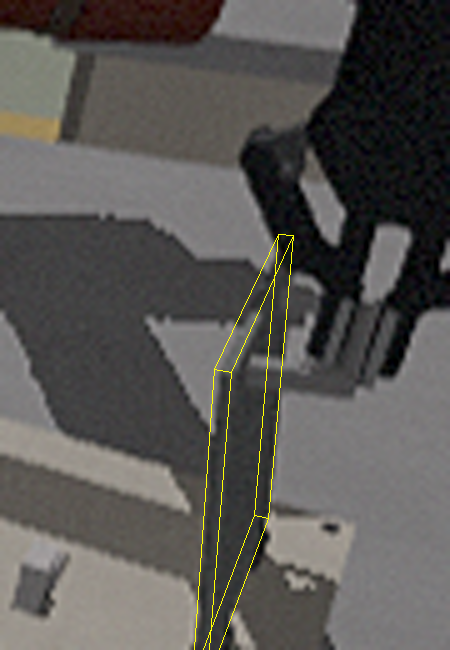

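Call:
{"method": "carry_out", "body": {"series": [[0, 0, 0, 0, 0, 0, 0.26], [0, 0, 0, 0, 0, 0, 0.26], [0, 0, 0, 0, 0, 0, 0.26], [0, 0, 0.4, 0, 0, 0, 0.26], [0, 0, 0.8, 0, 0, 0, 0.26], [0, 0, 1, 0, 0, 0, 0.26], [0, 0, 1, 0, 0, 0, 0.26], [0, 0, 1, 0, 0, 0, 0.26], [0, 0, 1, 0, 0, 0, 0.26], [-0.2, -1, 0, 0, 0, 1, 0.6], [-0.2, -1, 0, 0, 0, 1, 0.6], [-0.2, -1, 0, 0, 0, 1, 0.6]]}}

```text
t: 16.35
tool_pos: [0.569, 0.1944, 0.3781]
tool_rot: [3.138, 0.156, 0.002]
contact_force: [0.7, -1.2, 0.3]
opening: 0.0513
```

Call:
{"method": "carry_out", "body": {"series": [[-0.2, -0.94, 0, 0, 0, 1, 0.6], [0, 0, 0, 0, 0, 1, 0.6], [0, 0, 0, 0, 0, 1, 0.6], [0, 0, 0, 0, 0, 1, 0.6], [0, 0, 0, 0, 0, 1, 0.6], [0, 0, 0, 0, 0, 1, 0.6], [0, 0, 0, 0, 0, 1, 0.6], [0, 0, 0, 0, 0, 1, 0.6], [0, 0, 0, 0, 0, 1, 0.6], [0, 0, 0, 0, 0, 1, 0.6], [0, 0, 0, 0, 0, 1, 0.6], [0, 0, 0, 0, 0, 1, 0.6]]}}

```text
t: 17.55
tool_pos: [0.5642, 0.1715, 0.3779]
tool_rot: [2.501, 1.899, 0.001]
contact_force: [-0.8, 0.7, -0.0]
opening: 0.0514
```

Call:
{"method": "carry_out", "body": {"series": [[0, 0, 0, 0, 0, 0.7, 0.6], [0, 0, 0, 0, 0, 0, 0.6], [0, 0, 0, 0, 0, 0, 0.6]]}}

```text
t: 17.85
tool_pos: [0.5642, 0.1715, 0.3775]
tool_rot: [2.439, 1.979, 0.001]
contact_force: [-0.3, -0.4, 0.5]
opening: 0.0514
```

Run:
```python
from wf import *
d=ctrl.get_image("scene");view(d,"s",[(80,(0,255,255))],380,130,90,130,5,"pics/a15.png")
print([(round(m["p"],2),np.array(m["position"])*[512,384]) for k in("handle",) for m in ctrl.mark_of(d,k)[:2]])
o=ctrl.get_obs();print(o["tool_pos"],o["tool_rot"],o["t"],o["opening"])
a=np.array(o["tool_rot"]);print("head",2*np.arctan2(a[1],a[0])-np.pi/2)
```

```text
[(0.78, array([451.6864, 198.1056]))]
[0.56417032 0.1715698  0.37717029] [2.43885915e+00 1.97990343e+00 5.29719635e-04] 17.95 0.05132009073490596
head -0.20698823024326396
```

View pics/a15.png

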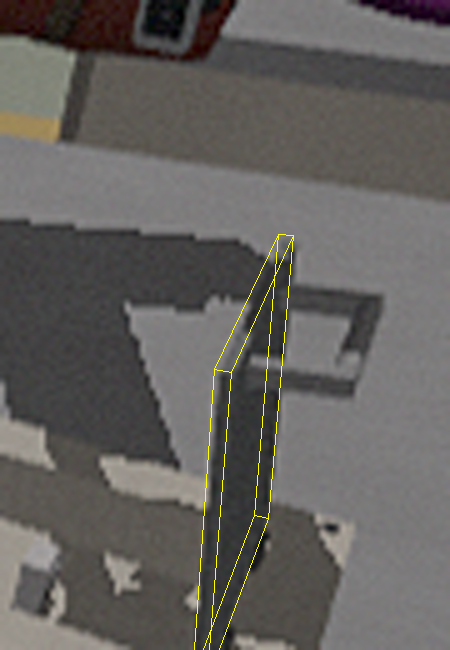

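Call:
{"method": "carry_out", "body": {"series": [[-0.06, 0, -1, 0, 0, 0, 0.6], [0, 0, -1, 0, 0, 0, 0.6], [0, 0, -1, 0, 0, 0, 0.6], [0, 0, -1, 0, 0, 0, 0.6], [0, 0, -1, 0, 0, 0, 0.6], [0, 0, -1, 0, 0, 0, 0.6], [0, 0, -1, 0, 0, 0, 0.6], [0, 0, -1, 0, 0, 0, 0.6], [0, 0, -1, 0, 0, 0, 0.6], [0, 0, -0.8, 0, 0, 0, 0.6], [0, 0, 0, 0, 0, 0, 0.6], [0, 0, 0, 0, 0, 0, 0.6]]}}

```text
t: 19.15
tool_pos: [0.5627, 0.1716, 0.1321]
tool_rot: [-2.438, -1.981, 0.0]
contact_force: [0.0, -0.7, -0.2]
opening: 0.0513
```

Run:
```python
from wf import *
d=ctrl.get_image("scene");view(d,"s",[(80,(0,255,255))],350,140,100,130,6,"pics/a16.png")
o=ctrl.get_obs();print(o["tool_pos"],o["tool_rot"],o["t"],o["opening"],o["contact_force"])
```

```text
[0.56340385 0.17173442 0.13315994] [2.43766977 1.98036309 0.00244038] 19.2 0.05149339059688798 [1.13656522 0.32124507 0.4106322 ]
```

View pics/a16.png

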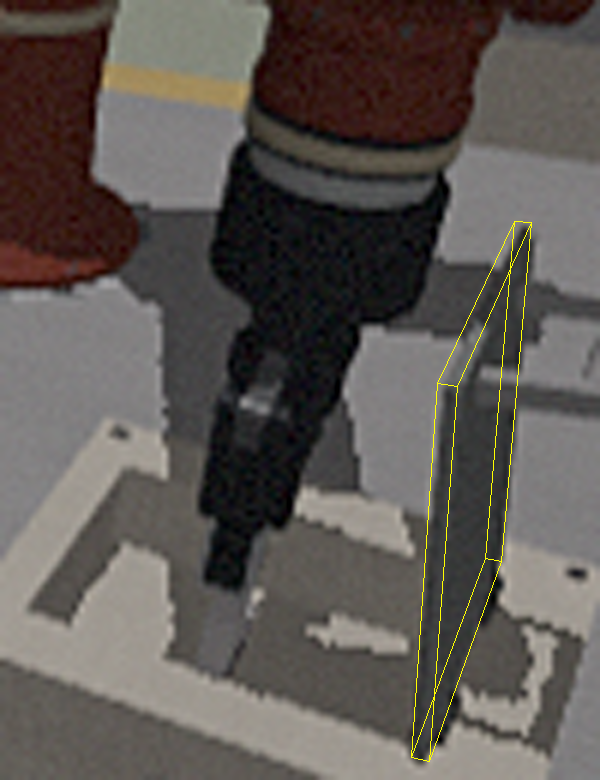

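Call:
{"method": "carry_out", "body": {"series": [[0, 0, -0.6, 0, 0, 0, 0.6], [0, 0, -0.6, 0, 0, 0, 0.6], [0, 0, -0.6, 0, 0, 0, 0.6], [0, 0, 0, 0, 0, 0, 0.6], [0, 0, 0, 0, 0, 0, 0.6]]}}

```text
t: 19.7
tool_pos: [0.562, 0.1715, 0.0857]
tool_rot: [-2.437, -1.981, 0.003]
contact_force: [-0.2, -0.6, 1.0]
opening: 0.0512
```

Run:
```python
from wf import *
d=ctrl.get_image("scene");view(d,"s",[(80,(0,255,255))],350,150,100,120,6,"pics/a17.png")
o=ctrl.get_obs();print(o["tool_pos"],o["tool_rot"],o["t"],o["opening"],o["contact_force"])
```

```text
[0.56264566 0.17161226 0.08661972] [-2.43793277e+00 -1.98119091e+00  3.72291967e-04] 19.75 0.05124390966050884 [ 0.19792834 -0.36882733  0.54425484]
```

View pics/a17.png

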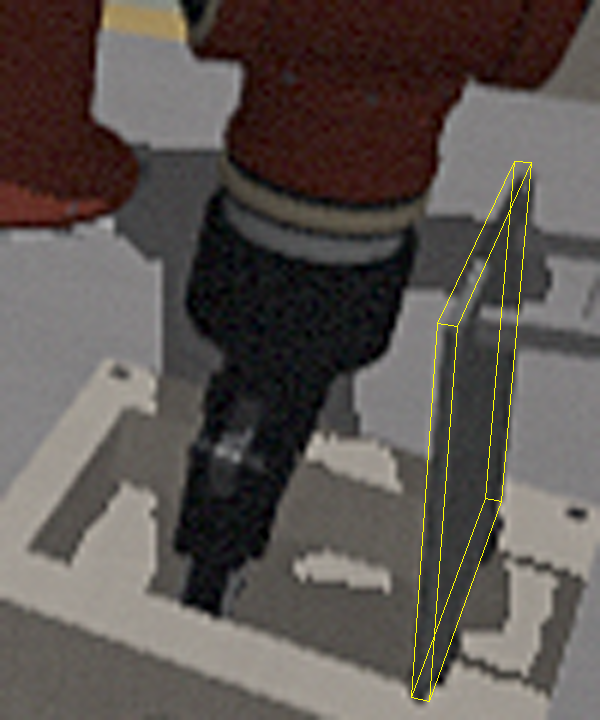

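Call:
{"method": "carry_out", "body": {"series": [[0, 0, 0, 0, 0, 0, 0], [0, 0, 0, 0, 0, 0, 0], [0, 0, 0, 0, 0, 0, 0], [0, 0, 0, 0, 0, 0, 0], [0, 0, 0, 0, 0, 0, 0], [0, 0, 0, 0, 0, 0, 0]], "grip_force": 60}}

```text
t: 20.35
tool_pos: [0.5632, 0.1717, 0.0877]
tool_rot: [2.438, 1.981, 0.002]
contact_force: [-1.0, 0.2, 6.0]
opening: 0.0226
```

Call:
{"method": "carry_out", "body": {"series": [[0, 0, 0.4, 0, 0, 0, 0], [0, 0, 0.4, 0, 0, 0, 0], [0, 0, 0.4, 0, 0, 0, 0], [0, 0, 0.4, 0, 0, 0, 0], [0, 0, 0, 0, 0, 0, 0]]}}

```text
t: 20.85
tool_pos: [0.564, 0.1718, 0.1293]
tool_rot: [2.437, 1.98, 0.005]
contact_force: [-0.7, 0.1, -0.0]
opening: 0.0227
```

Run:
```python
from wf import *
d=ctrl.get_image("scene");view(d,"s",[(80,(0,255,255))],350,150,100,120,6,"pics/a18.png")
o=ctrl.get_obs();print(o["tool_pos"],o["tool_rot"],o["t"],o["opening"],o["contact_force"],o["wrist_torque"])
```

```text
[0.563389   0.17172344 0.12816723] [2.43721234 1.98052267 0.00320637] 20.9 0.022515770311087514 [ 0.0885952   0.23361141 -2.25605623] [-0.00237708  0.02823872  0.01241142]
```

View pics/a18.png

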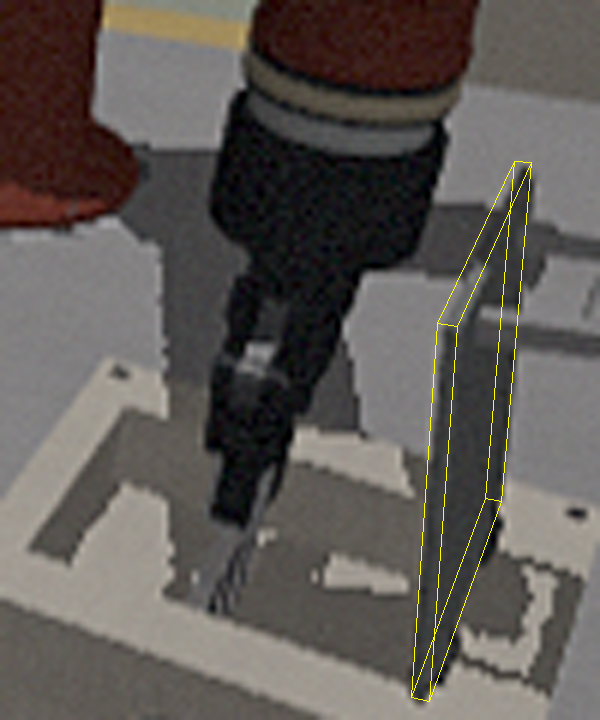

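Call:
{"method": "carry_out", "body": {"series": [[0, 0, 0.6, 0, 0, 0, 0], [0, 0, 0.8, 0, 0, 0, 0], [0, 0, 1, 0, 0, 0, 0], [0, 0, 1, 0, 0, 0, 0], [0, 0, 1, 0, 0, 0, 0], [0, 0, 1, 0, 0, 0, 0], [0, 0, 1, 0, 0, 0, 0], [0, 0, 1, 0, 0, 0, 0], [0, 0, 0.8, 0, 0, 0, 0], [0, 0, 0, 0, 0, 0, 0]]}}

```text
t: 21.9
tool_pos: [0.5638, 0.1718, 0.3365]
tool_rot: [2.435, 1.979, 0.01]
contact_force: [0.5, -0.1, -1.1]
opening: 0.0227
```

Run:
```python
from wf import *
d=ctrl.get_image("scene");cv2.imwrite("pics/b0s.png",cv2.resize(d["frame"],(800,600),interpolation=cv2.INTER_CUBIC));crop(d["frame"],155,140,65,70,9,"pics/b1.png")
d=ctrl.get_image("top");crop(d["frame"],298,175,65,45,12,"pics/b1t.png")
o=ctrl.get_obs();print(o["tool_pos"],o["tool_rot"],o["t"],o["opening"],o["contact_force"])
print("instr",ray("t",(355,192),0),ray("t",(372.5,181),.25))
```

```text
[0.56254844 0.17157117 0.3318832 ] [2.43798364e+00 1.98112312e+00 4.08837989e-04] 22.0 0.02273655087413981 [-0.76152792  0.37754142 -2.64724903]
instr [ 0.5806344  -0.53416512  0.        ] [ 0.56053463 -0.53307407  0.25      ]
```

View pics/b0s.png

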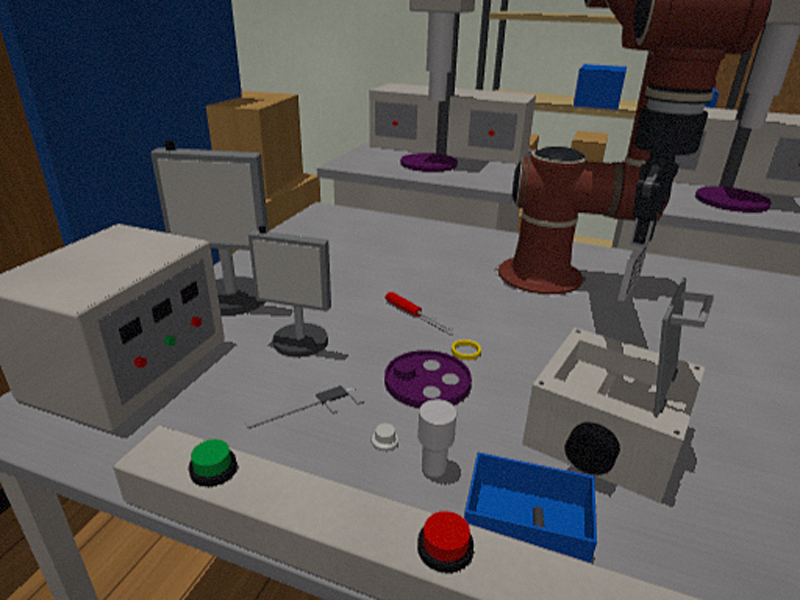

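View pics/b1.png

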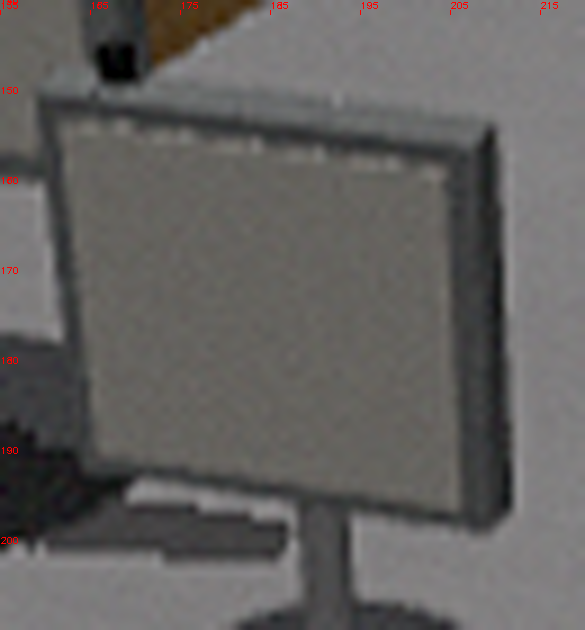

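View pics/b1t.png

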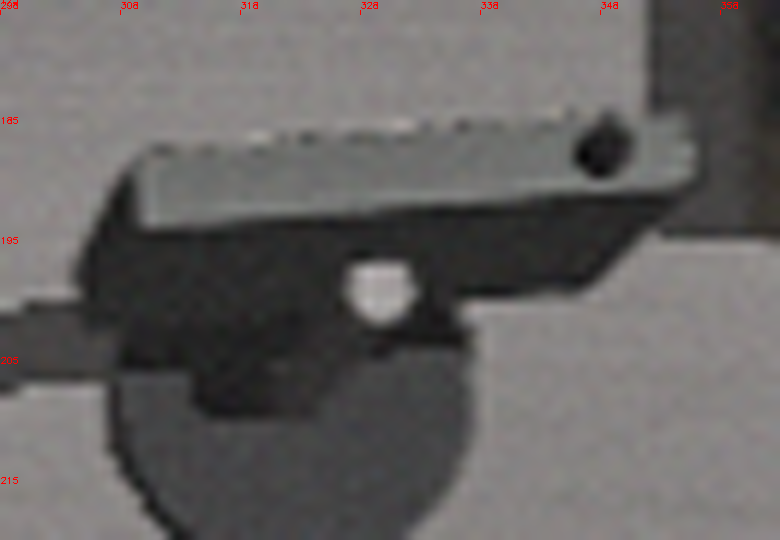

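Run:
```python
from wf import *
T=np.array([[140,152],[690,115],[140,229],[690,190]])/12+[298,175]-.46
S=np.array([[45,97],[488,530],[88,468],[493,123],[62,70],[511,510]])/9+[155,140]-.44
W=.075
# +y local -> world -y : top right / scene left
LT=[[0,-W,.24],[0,W,.24],[.022,-W,.24],[.022,W,.24]]
LS=[[0,W,.24],[0,-W,.1],[0,W,.1],[.022,-W,.24],[.022,W,.24],[.022,-W,.1]]
def f(p,o=0):
    return np.r_[(proj("t",pose(*p[:3],LT))-T+(p[3:5] if len(p)>3 else 0)).ravel(),(proj("s",pose(*p[:3],LS))-S+(p[5:7] if len(p)>3 else 0)).ravel()]
r=least_squares(f,[.543,-.406,3.2],loss="soft_l1");print(r.x,np.round(f(r.x),1))
g=lambda p:np.r_[f(p),np.array(p[3:])/0.8]
r=least_squares(g,[.543,-.406,3.2,0,0,0,0],loss="soft_l1");print(r.x,np.round(f(r.x),1))
```

```text
[ 0.54553669 -0.40436799  3.22759983] [-1.1 -0.2 -0.2 -0.1 -0.5  0.1  0.6  0.3 -1.8 -1.6  0.1  1.1 -1.4  0.3
  0.5 -0.8  0.1 -1.3  0.4 -0.2]
[ 0.54501088 -0.40470859  3.22856081  0.10963296 -0.12331317  0.13706212
  0.39257792] [-0.9 -0.2  0.1 -0.1 -0.2  0.1  0.9  0.4 -1.7 -1.3  0.2  1.3 -1.3  0.6
  0.6 -0.5  0.2 -1.   0.5  0.1]
```

Call:
{"method": "carry_out", "body": {"series": [[0.14, -0.4, 0, 0, 0, -0.4, 0], [0.14, -0.8, 0, 0, 0, -0.6, 0], [0.14, -1, 0, 0, 0, -0.7, 0], [0.14, -1, 0, 0, 0, -0.7, 0], [0.14, -1, 0, 0, 0, -0.7, 0], [0.14, -1, 0, 0, 0, -0.7, 0], [0.14, -1, 0, 0, 0, -0.7, 0], [0.14, -1, 0, 0, 0, -0.7, 0], [0.14, -1, 0, 0, 0, -0.7, 0], [0.14, -1, 0, 0, 0, -0.7, 0], [0.14, -1, 0, 0, 0, -0.7, 0], [0.14, -1, 0, 0, 0, -0.7, 0]]}}

```text
t: 23.2
tool_pos: [0.6039, -0.1101, 0.3294]
tool_rot: [-3.018, -0.867, 0.005]
contact_force: [0.3, -0.1, -1.1]
opening: 0.0225
```

Call:
{"method": "carry_out", "body": {"series": [[0.14, -1, 0, 0, 0, -0.7, 0], [0.14, -1, 0, 0, 0, -0.7, 0], [0.14, -1, 0, 0, 0, -0.7, 0], [0.14, -1, 0, 0, 0, -0.7, 0], [0.14, -1, 0, 0, 0, -0.7, 0], [0.14, -1, 0, 0, 0, -0.7, 0], [0.14, -1, 0, 0, 0, -0.5, 0], [0.14, -1, 0, 0, 0, -0.4, 0], [0.14, -1, 0, 0, 0, -0.2, 0], [0.14, -1, 0, 0, 0, 0, 0], [0.14, -0.8, 0, 0, 0, 0, 0], [0.14, -0.6, 0, 0, 0, 0, 0]]}}

```text
t: 24.4
tool_pos: [0.6455, -0.3954, 0.3288]
tool_rot: [-3.139, -0.05, 0.006]
contact_force: [0.3, 0.6, -1.9]
opening: 0.0225
```

Run:
```python
from wf import *
d=ctrl.get_image("scene");cv2.imwrite("pics/b2.png",cv2.resize(d["frame"],(800,600),interpolation=cv2.INTER_CUBIC))
o=ctrl.get_obs();print(o["tool_pos"],o["tool_rot"],o["t"],o["opening"],o["contact_force"],o["q"])
a=np.array(o["tool_rot"]);print("head",2*np.arctan2(a[1],a[0])-np.pi/2)
```

```text
[ 0.64543232 -0.39734809  0.32821689] [-3.14057733 -0.04736858  0.00570387] 24.45 0.02248771595754365 [-1.79854194 -0.55767239 -2.03302026] [-0.64924877  0.33155781  1.1378243  -0.00173462  1.6754725   0.89120589]
head -7.823818396914404
```

View pics/b2.png

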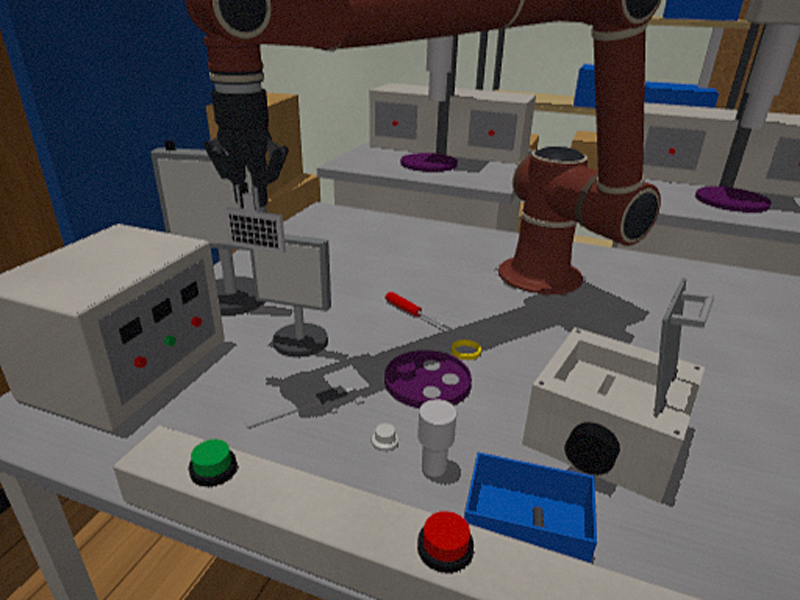

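Call:
{"method": "carry_out", "body": {"series": [[0, 0, -0.6, 0, 0, 0.3, 0], [0, 0, -0.9, 0, 0, 0.26, 0], [0, 0, -0.9, 0, 0, 0, 0], [0, 0, -0.9, 0, 0, 0, 0], [0, 0, -0.9, 0, 0, 0, 0], [0, 0, -0.65, 0, 0, 0, 0], [0, 0, 0, 0, 0, 0, 0], [0, 0, 0, 0, 0, 0, 0], [0, 0, 0, 0, 0, 0, 0]]}}

```text
t: 25.35
tool_pos: [0.6472, -0.3939, 0.2125]
tool_rot: [3.137, 0.142, 0.003]
contact_force: [-0.7, -0.2, -0.4]
opening: 0.0223
```

```bash
cat > fin.py <<'E'
from wf import *
import sys
n=sys.argv[1]
o=ctrl.get_obs();print(o["tool_pos"],o["tool_rot"],o["t"],o["opening"],o["contact_force"])
a=np.array(o["tool_rot"]);h=2*np.arctan2(a[1],a[0])-np.pi/2+2*np.pi;print("head",h)
# predicted plate at target: yaw = .0865-pi/2 for local x
P=[[x,y,z] for x in(-.05,.05) for y in(-.004,.004) for z in(.139,.201)]
Q=pose(.6446,-.3959,.0865-np.pi/2,P)
ds=ctrl.get_image("scene");dt=ctrl.get_image("top")
print([(k,round(m["p"],2),(np.array(m["position"])*[512,384]).round(1)) for d in (ds,dt) for k in("plate_mid","plate") for m in ctrl.mark_of(d,k)[:1]])
print(proj("s",[.6446,-.3959,.17]),proj("t",[.6446,-.3959,.17]))
for d,c,(x0,y0,w,h_,k) in((ds,"s",(115,110,110,110,7)),(dt,"t",(270,110,100,100,7))):
    im=cv2.resize(d["frame"][y0:y0+h_,x0:x0+w],None,fx=k,fy=k,interpolation=cv2.INTER_CUBIC)
    cv2.imwrite(f"pics/f{n}{c}_raw.png",im)
    q=np.round((proj(c,Q)-[x0,y0]+.5)*k-.5).astype(int)
    for i in range(8):
        for b in(1,2,4):
            if i<(i^b): cv2.line(im,tuple(map(int,q[i])),tuple(map(int,q[i^b])),(0,255,255),1)
    cv2.imwrite(f"pics/f{n}{c}.png",im[:, :800])
E
python3 fin.py 1
```

```text
[ 0.64723495 -0.39393993  0.21253347] [3.13660754 0.14214348 0.00335385] 25.35 0.022336767360622567 [-0.69911403 -0.20985208 -0.44247178]
head 4.80296218033901
[('plate_mid', 0.77, array([166.2, 191.4])), ('plate', 0.96, array([172.2, 197.7]))]
[[167.11474651 190.05608594]] [[324.9407147  161.91558135]]
```

View pics/f1s.png

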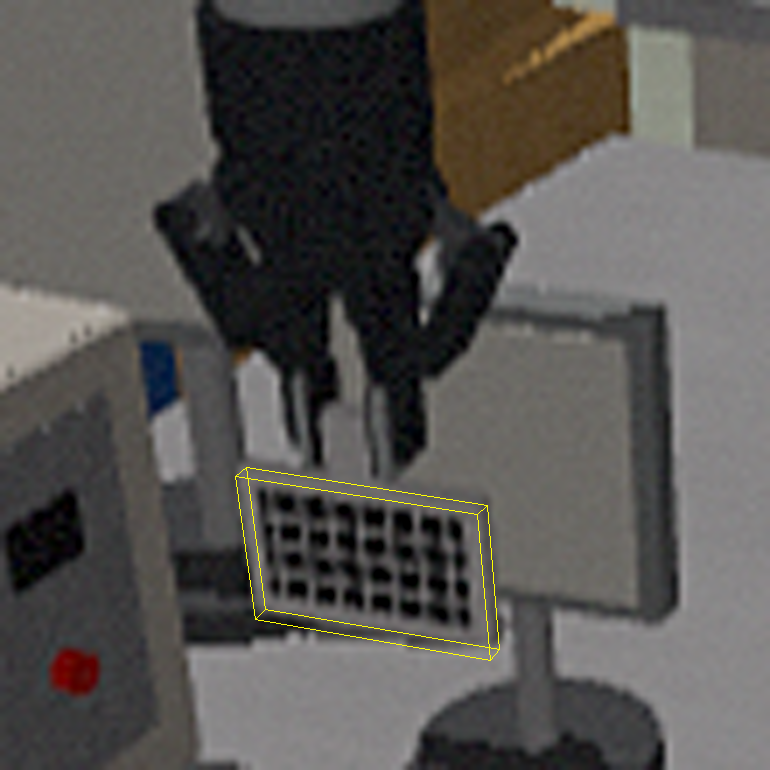

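View pics/f1t.png

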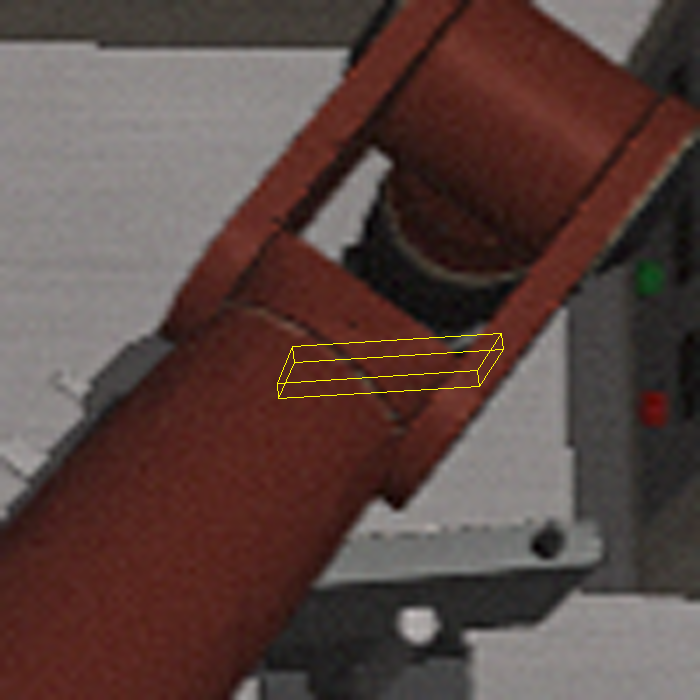

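View pics/f1s_raw.png

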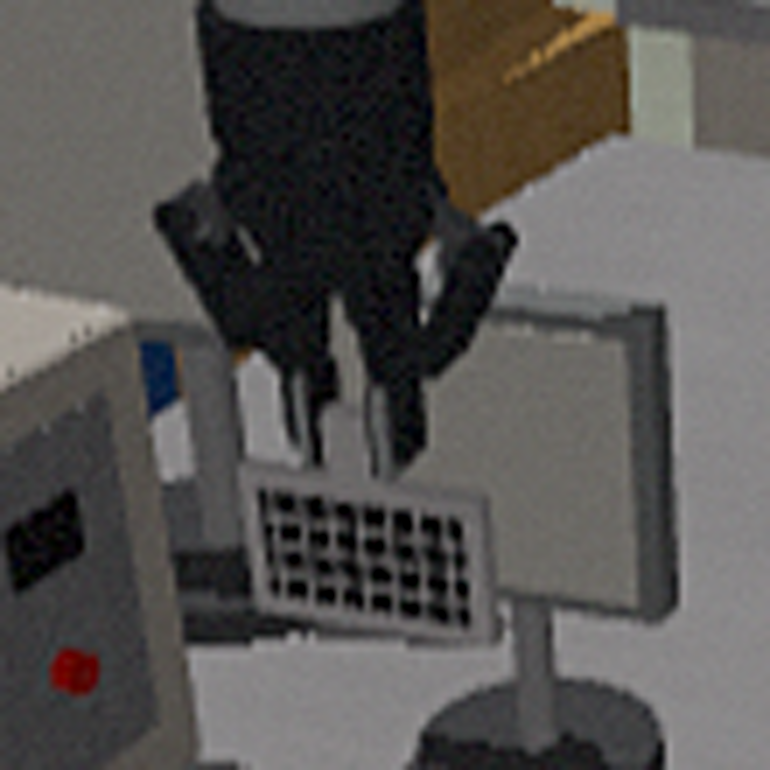

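```bash
python3 fin.py 2
```

```text
[ 0.64688431 -0.39356814  0.21146517] [3.13755044e+00 1.42546981e-01 1.53126871e-03] 25.65 0.02267198076146346 [-0.57057103 -1.30065174 -1.12627315]
head 4.8031916793072
[('plate_mid', 0.88, array([165.7, 188.6])), ('plate', 0.76, array([171.1, 200. ]))]
[[167.11474651 190.05608594]] [[324.9407147  161.91558135]]
```

Call:
{"method": "carry_out", "body": {"series": [[-0.05, -0.05, -0.1, 0, 0, 0, 0], [-0.04, -0.04, -0.1, 0, 0, 0, 0], [0, 0, 0, 0, 0, 0, 0], [0, 0, 0, 0, 0, 0, 0], [0, 0, 0, 0, 0, 0, 0], [0, 0, 0, 0, 0, 0, 0]]}}

```text
t: 26.55
tool_pos: [0.6445, -0.3957, 0.2057]
tool_rot: [3.138, 0.143, 0.0]
contact_force: [0.3, 0.5, -1.9]
opening: 0.0225
```

```bash
python3 fin.py 3
python3 - <<'E'
from wf import *
d=ctrl.get_image("scene");view(d,"s",[(80,(0,255,255))],330,130,150,160,5,"pics/f3flap.png")
print([(round(m["p"],2),np.array(m["position"])*[512,384]) for k in("handle",) for m in ctrl.mark_of(d,k)[:2]])
E
```

```text
[ 0.64447576 -0.39567648  0.20570176] [3.13818625e+00 1.42641995e-01 3.50154572e-04] 26.55 0.022536406710672904 [ 0.33241238  0.47271955 -1.88968808]
head 4.803233736472756
[('plate_mid', 0.78, array([165.7, 190.6])), ('plate', 0.63, array([171.8, 198.4]))]
[[167.11474651 190.05608594]] [[324.9407147  161.91558135]]
[(0.66, array([451.1232, 196.6848])), (0.6, array([196.096 , 254.0928]))]
```

View pics/f3s.png

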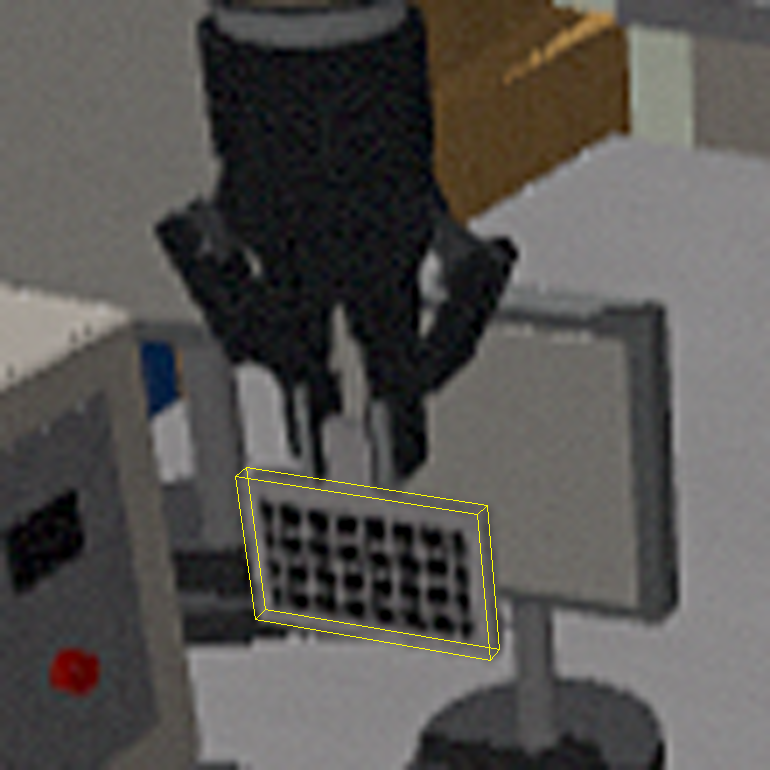

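View pics/f3flap.png

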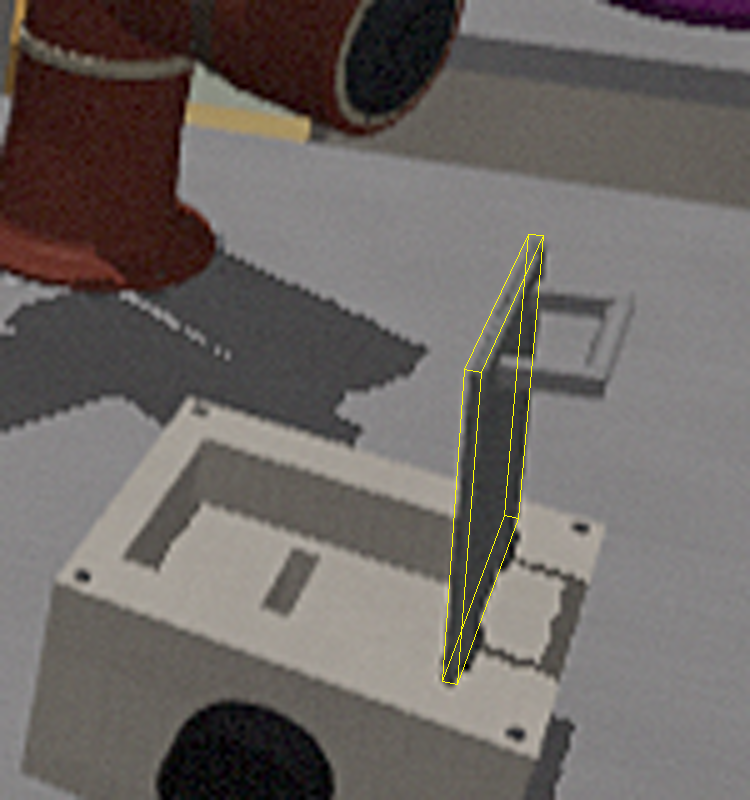

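```bash
python3 -c "
from station import ctrl
o=ctrl.get_obs();print(max(abs(o['dq'])),o['t']);print(ctrl.finish_job())"
```

```text
0.0022311151654259365 26.95
the job is handed in; nothing more can be done
None
```

The job is handed in, at about 27 s on the robot's clock. The flap stands by itself at about 80°. The plate is held still and upright in front of the smaller light.

**Order and a mistake:** I opened the flap by its handle to 80° and released it. While I first lowered the gripper to the plate, its knuckle pushed the flap to about 84–86°. I backed off before touching the plate, gripped the handle again and reset the flap to 80°. I then took the tab with the gripper turned 90° to stay clear, and the flap did not move again.

**Last checks:**
- **Flap:** the 80° outline matches the final picture, to within about 1–2°.
- **Plate:** the outline drawn for the target pose (10 cm out, 170 mm high) matches in the scene view to about 1–2 pixels, 3–5 mm. The gripper's turn is within about 0.01 rad of the light I measured.
- **Grip and forces:** the opening is 22.5 mm on the 24 mm tab. Forces stayed at about 10 N or less wherever I read them; I did not read them during the knuckle push. The arm was at rest.

**Less certain:**
- In the top view the arm hides the plate, so I could not check its distance from the light there. It rests on the arm's measured pose and the scene view.
- The light's pose fit left residuals of up to about 1.8 pixels.
- I did not re-measure the other things on the table, but none were touched as far as the pictures show.

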